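Close the ink tins after printing

ROBOT

A 6-joint arm with a two-finger parallel gripper is mounted at the origin on the work surface. World frame = base frame: x ahead of the robot, y to its left, z up, the work surface at z = 0. Lengths are in mm, angles in rad, forces in N, time in s.
With the tool pointing down it reaches from about 375 to 900 mm from the base axis. Payload 3.1 kg.
Tool frame: the origin (TCP) lies on the centre line of the jaws, within the pads' length; the fingertips stand 17 mm ahead of it and the grasp point (between the pads) lies 2 mm behind it; z points along the fingers, y is the line along which they close (so a half turn about z gives the same grasp; the last joint's range is limited). The gripper opens to 87 mm and grips with 3 to 60 N. Pads are 19 mm wide; open, the fingers measure 117 mm over their backs; the gripper's body (75 mm by 190 mm) begins 51 mm behind the grasp point.
Start: joints at [-1.395, 0.527, 1.433, -0, 1.181, -0.178], TCP at [216.562, -586.257, 239.548] pointing down, gripper open.
Joint ranges: [-3.08, 3.08], [-0.75, 2.2], [0.22, 2.44], [-1.43, 4.57], [0, 2.65], [-2.85, 2.85]. Speed limits (rad/s): [2.79, 2.79, 3.14, 3.14, 3.14, 3.14].

INTERFACE

Orientations are given as a unit quaternion [w, x, y, z].
In Python, from workcell import * gives the robot as it stands. The module is installed in compiled form; this text tells all that it offers.
- The arm moves only by the tool step_arm, never from a script. Its argument "commands" is a list of rows, each an object of numbers: "dx", "dy", "dz": the shift along the tool's x, y, z in m; "rx", "ry", "rz": the turn, a rotation vector about the tool's x, y, z in degrees; "grip": the gripper's target within -1 to 1 (fully open at 1, half-way at 0, shut at -1). A call has 1 to 5 rows; each row shifts and turns the commanded pose from where the row before left it, along the tool's axes as they then stand; what a row does not reach is not made up. A row lasts 1/12 s, in which the tool goes at most 41.7 mm and 7.16 degrees, less where a joint would pass 70% of its speed; a pose out of reach is approached as far as the arm can. A call with a gripper value outside its range is refused whole. The fingers move at their own pace and stop on an object; "grip_force" is the grip in N (left out, the last holds). Time passes only in rows, so rows that do not move let the fingers close. It gives the time, the measured TCP pose, the force, the opening and the grip force at its end, in the units of the state.
- get_obs(): the state, without advancing time (a new reading comes with each control period).
- camera(name): name is "side" or "top"; returns the picture (480x640x3 uint8, red, green, blue); there is no depth.
- camera_model(name): a dict with "fovy" (degrees; the focal length in pixels is half the picture's height over the tangent of half this angle, whatever the lens; pixels are square), "cx", "cy" (the principal point, pixels), "distortion" ([k1, k2, p1, p2, k3] as OpenCV has them; the pictures are not rectified), "rvec" (rotation vector, rad) and "tvec" (3), from world to camera coordinates, as OpenCV has them. Camera axes: x right, y down, z forward; pixel columns grow to the right and rows downward; lengths in mm; the calibration is good to about 2 mm. A picture is of the moment at which its call begins. camera_model takes no time and is no camera call.
- sign_off(): hands the job in; it is judged then, once.
Trained networks look in the newest picture that a camera, given by its name, has taken for a name from the list of things; names that differ only in an ending like _2 or _b are one class to them, and where a whole thing is asked for, a point or a joint stands for the part that bears it (a point fixed in the world has none). Each returns a list of dicts, best first, with "conf" (0 to 1); they miss things now and then, are a little off and sometimes report something else, mostly with a low value. They report only what shows in the picture. A call takes as long as a camera call. They do not tell look-alikes from the thing itself.
- recognise(name, camera): "at" ([row, column] in pixels, amid what is visible of it).
- trace(name, camera): "region" (480x640 bool, what is visible of it) and "at" ([row, column] in pixels, amid what is visible of it).
- place_of(name, camera): "at" ([row, column] in pixels: a listed point, or the origin of a listed thing).
The state is a dict: "time_s": time; "qpos": joint angles; "joint_velocities": joint speeds; "joint_torque": joint torques, N m; "position": TCP position; "tool_rot": TCP orientation; "ft_force": force on the tool from outside, world axes, zero at the start; "torque": the same for the moment, N m; "width": opening from 0.0 (shut) to 1.0 (fully open); "grasp_force": force on a finger pad.
Only numpy, scipy, OpenCV 4.12 (cv2) and the standard library are available. Lean on these libraries where they do the work, as an engineer would, in place of code of your own. Each camera call takes 0.05 s, during which the arm holds its last target. There are 200 camera calls.

TASK

The printing session is over, so close the four open tins before the ink skins over: pick out the four loose lids from the clutter and put each one squarely on the tin it fits - the three round ones by size, the rectangular one on the rectangular tin - all the way down on its neck. Leave the tins standing where they are, and do not push the wet inked block or the brayer out of place.

Things in the scene. Friction and masses are not known exactly. Their poses are not given: they have to be found in the camera images.
- lid_small: small round slip-on lid, plain aluminium with a closed top, lying open side down: outside diameter 44 mm, height 16 mm, skirt wall 2 mm (inside 40 mm wide and 13 mm deep). Origin: centre of its lower rim; z points up through its top. It belongs on the small tin, whose neck it covers with about 5 mm to spare all round.
- tin_small: small round open ink tin, aluminium with a paper band, loose and upright: body diameter 44 mm, 34 mm high to the flat shoulder; above it a narrower neck, diameter 31 mm, 14 mm high, its top 4 mm tapering inwards by 3.5 mm all round; mouth black with ink, 48 mm high in all. Origin: centre of its underside; z up. With its lid on, the lid rests on the neck's top, its lower rim 35 mm above the tin's underside, its side in line with the body.
- lid_medium: medium round slip-on lid, plain aluminium with a closed top, lying open side down: outside diameter 57 mm, height 16 mm, skirt wall 2 mm (inside 53 mm wide and 13 mm deep). Origin: centre of its lower rim; z points up through its top. It belongs on the medium tin, whose neck it covers with about 5 mm to spare all round.
- tin_medium: medium round open ink tin, aluminium with a paper band, loose and upright: body diameter 57 mm, 44 mm high to the flat shoulder; above it a narrower neck, diameter 43 mm, 14 mm high, its top 4 mm tapering inwards by 3.5 mm all round; mouth black with ink, 58 mm high in all. Origin: centre of its underside; z up. With its lid on, the lid rests on the neck's top, its lower rim 45 mm above the tin's underside, its side in line with the body.
- lid_large: large round slip-on lid, plain aluminium with a closed top, lying open side down: outside diameter 70 mm, height 16 mm, skirt wall 2 mm (inside 66 mm wide and 13 mm deep). Origin: centre of its lower rim; z points up through its top. It belongs on the large tin, whose neck it covers with about 5 mm to spare all round.
- tin_large: large round open ink tin, aluminium with a paper band, loose and upright: body diameter 70 mm, 54 mm high to the flat shoulder; above it a narrower neck, diameter 55 mm, 14 mm high, its top 4 mm tapering inwards by 3.5 mm all round; mouth black with ink, 68 mm high in all. Origin: centre of its underside; z up. With its lid on, the lid rests on the neck's top, its lower rim 55 mm above the tin's underside, its side in line with the body.
- lid_flat: rectangular slip-on lid, plain aluminium with a closed top, lying open side down: outside 100 mm (along its x) by 64 mm (along its y), height 16 mm, walls 2.5 mm (inside 95 x 59 mm, 13 mm deep). Origin: centre of its lower rim; z up. It fits the rectangular tin either way round, with about 4.5 mm to spare on every side of the neck.
- tin_flat: rectangular open tin holding small cutter blades, aluminium, loose and upright: body 100 mm (along its x) by 64 mm (along its y), 30 mm high to the shoulder; above it a neck 86 x 50 mm, 14 mm high, its top 4 mm tapering inwards by 3.5 mm; 44 mm high in all. Origin: centre of its underside; z up. With its lid on, the lid's lower rim is 31 mm above the tin's underside, its long side along the tin's.
- block: wet inked printing block, to be left alone: plywood block 85 mm (x) by 60 mm (y), 22 mm high, black carved top. Origin: centre of its underside; z up.
- brayer: wet ink roller (brayer) lying on its back, to be left alone: red handle from 85 mm behind its origin (its -x), 27 mm thick; steel fork and a black roller 36 mm thick and 66 mm wide, 68 mm ahead of its origin (its +x), fork 80 mm wide; 52 mm high in all. Origin on the table under it; z up.
There are look-alikes about, which are no part of the job. Leave any red or yellow look-alike of the tin_large alone. Leave any yellow look-alike of the lid_medium alone.

How it is judged (in metres and radians):
At the end, for the whole second after the job is handed in: Each lid sits on its own tin: within 9 mm of the tin's axis, within 4 mm of the seated height, level within 0.12 rad, the rectangular one lengthwise along its tin within 0.2 rad; tins upright within 0.1 rad, lids and tins at rest, lids let go (horizontal distance between lid_small and tin_small below 0.009 m and z of lid_small in the frame of tin_small between 0.031 and 0.039 m and angle between each of lid_small, lid_medium, lid_large, lid_flat's own z axis and vertical below 0.12 rad and angle between each of tin_small, tin_medium, tin_large, tin_flat's own z axis and vertical below 0.1 rad and linear speed of each of lid_small, tin_small, lid_medium, tin_medium, lid_large, tin_large, lid_flat, tin_flat below 0.02 m/s and contact force between each of lid_small, lid_medium, lid_large, lid_flat and the fingers below 0.1 N and horizontal distance between lid_medium and tin_medium below 0.009 m and z of lid_medium in the frame of tin_medium between 0.041 and 0.049 m and horizontal distance between lid_large and tin_large below 0.009 m and z of lid_large in the frame of tin_large between 0.051 and 0.059 m and horizontal distance between lid_flat and tin_flat below 0.009 m and z of lid_flat in the frame of tin_flat between 0.027 and 0.035 m and angle between the x axis of lid_flat and the x axis of tin_flat, either way round below 0.2 rad); the robot touches nothing.
It fails at once if a tin is tipped over (angle between any of tin_small, tin_medium, tin_large, tin_flat's own z axis and vertical above 0.5 rad).
It fails at once if a tin is pushed more than 40 mm from where it stood (distance of any of tin_small, tin_medium, tin_large, tin_flat from where it was at the start of the episode above 0.04 m).
It fails at once if the wet inked block is pushed more than 20 mm from where it lay (distance of block from where it was at the start of the episode above 0.02 m).
It fails at once if the wet brayer is pushed more than 20 mm from where it lay (distance of brayer from where it was at the start of the episode above 0.02 m).
It also fails if it takes over 115 s, if anything falls off the work surface, if the arm or the gripper's body presses on something with over 40 N, if the wrist force passes 120 N, or if a joint passes its speed limit or range.

## Working session

There is one attempt and no reset: what is moved stays moved. The work goes in short steps, Python scripts to look and compute and a tool call to move; the robot and the scene stay as the last step left them, time stands still between calls to the robot, and variables do not carry over. Pictures are saved under pics/ and viewed, at most 14 in all, crops included, and the job is handed in when it is done.

Besides the shell and the picture viewer there is one more tool, called by a JSON object that holds its "method" and its "body", one argument or row to a line. step_arm: Moves the arm, as the interface text tells. Its arguments: {"type":"object","properties":{"commands":{"type":"array"},"grip_force":{"type":"number"}},"required":["commands"]}

```bash
mkdir -p pics; cat > h.py <<'E'
from workcell import *
import numpy as np, cv2
def K(name):
    m=camera_model(name); f=240/np.tan(np.radians(m["fovy"])/2)
    return np.array([[f,0,m["cx"]],[0,f,m["cy"]],[0,0,1]]),np.array(m["distortion"],float),np.array(m["rvec"],float),np.array(m["tvec"],float)
def ray(name,pts):
    k,d,r,t=K(name); p=cv2.undistortPoints(np.array(pts,float).reshape(-1,1,2),k,d).reshape(-1,2)
    R=cv2.Rodrigues(r)[0]; c=-R.T@t.ravel()
    return c,np.c_[p,np.ones(len(p))]@R
def on(name,pts,z):  # pts (col,row) -> xyz at height z
    c,v=ray(name,pts); return c+v*((z-c[2])/v[:,2])[:,None]
def proj(name,X):
    k,d,r,t=K(name); return cv2.projectPoints(np.array(X,float).reshape(-1,1,3),r,t,k,d)[0].reshape(-1,2)
def shot(name,fn):
    im=camera(name); cv2.imwrite(fn,im[:,:,::-1]); return im
E
python3 - <<'E'
from h import *
for c in("top","side"):
    shot(c,f"pics/{c}0.png"); print(c,ray(c,[[320,240]]))
    for n in "lid_small tin_small lid_medium tin_medium lid_large tin_large lid_flat tin_flat block brayer".split():
        z={"lid":16,"tin":0}.get(n[:3],0)
        print(n,[(np.round(r["conf"],2),np.round(r["at"]).tolist(),np.round(on(c,[r["at"][::-1]],0)[0][:2]).tolist()) for r in place_of(n,c)][:4])
print(get_obs())
E
```

```text
top (array([ 272.51875565,   -9.32573991, 1307.35378555]), array([[ 0.21028042, -0.01096427, -0.97763298]]))
lid_small [(np.float64(0.8), [228.0, 432.0], [584.0, -288.0])]
tin_small [(np.float64(0.59), [280.0, 354.0], [461.0, -101.0])]
lid_medium [(np.float64(0.84), [317.0, 423.0], [376.0, -259.0]), (np.float64(0.75), [274.0, 443.0], [475.0, -309.0])]
tin_medium [(np.float64(0.64), [277.0, 258.0], [466.0, 118.0])]
lid_large [(np.float64(0.73), [266.0, 495.0], [495.0, -434.0])]
tin_large [(np.float64(0.89), [220.0, 195.0], [599.0, 272.0]), (np.float64(0.86), [212.0, 142.0], [620.0, 401.0]), (np.float64(0.57), [168.0, 227.0], [731.0, 201.0])]
lid_flat [(np.float64(0.66), [196.0, 348.0], [661.0, -89.0])]
tin_flat [(np.float64(0.9), [314.0, 184.0], [379.0, 286.0])]
block [(np.float64(0.83), [262.0, 125.0], [497.0, 432.0])]
brayer [(np.float64(0.65), [180.0, 275.0], [699.0, 85.0])]
side (array([-24.18975627, 695.48972111, 535.68054027]), array([[ 0.56583992, -0.69247378, -0.44803898]]))
lid_small [(np.float64(0.72), [229.0, 376.0], [585.0, -282.0])]
tin_small [(np.float64(0.77), [272.0, 3
[... 867 characters left out ...]
-1.39551086e+00,  5.27492645e-01,  1.43266662e+00,  1.10247286e-05,
        1.18140198e+00, -1.78465726e-01]), 'joint_velocities': array([-5.06230290e-05, -5.06338331e-04, -1.36868728e-04,  2.47682999e-04,
        9.59351428e-04,  2.62647015e-04]), 'joint_torque': array([ 9.03574728e-04, -4.40024149e+01, -1.76986295e+01,  6.34174584e-02,
        5.04225993e-02, -1.02824450e-05]), 'position': array([ 216.56170526, -586.27669669,  239.56357009]), 'tool_rot': array([1.57119220e-05, 9.84398619e-01, 1.75952718e-01, 5.07475928e-06]), 'ft_force': array([ 0.49759937, -0.28321725, -0.46406335]), 'torque': array([ 0.01336643, -0.02008915,  0.07765246]), 'grasp_force': 0.0, 'width': 1.0034150917558482}
```

View pics/top0.png

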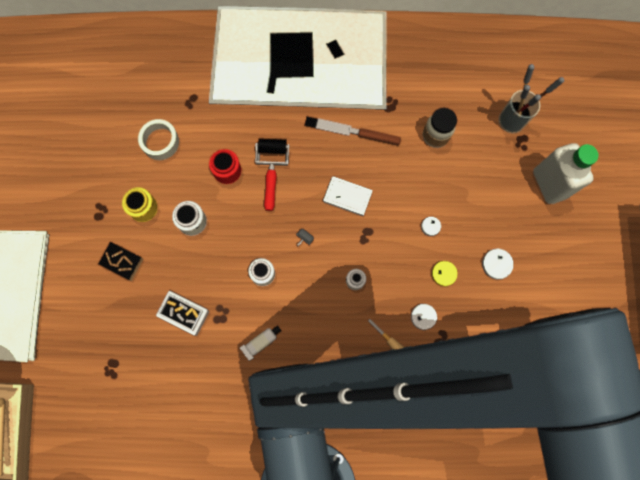

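View pics/side0.png

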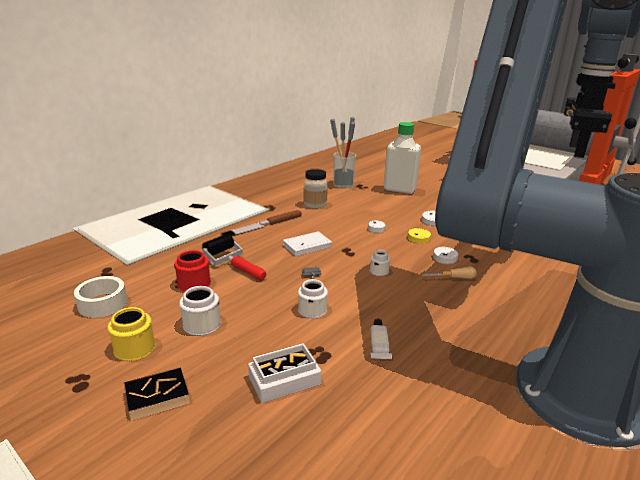

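The top view shows the lids at pixels (row, col) flat (196,348), small (226,431), medium (316,424) and large (264,498), with a yellow decoy at (274,444). The tins are small (279,356), medium (271,261), large white (217,188) and flat (313,182), with a red and a yellow decoy at (166,224) and (203,138). Next I refine the poses with silhouette fits in both views.

```bash
cat > fit.py <<'E'
from h import *
from scipy.optimize import minimize
def ringc(d,z): a=np.linspace(0,2*np.pi,40,endpoint=False); return np.c_[d/2*np.cos(a),d/2*np.sin(a),0*a+z]
def rect(x,y,z): return np.array([[sx*x/2,sy*y/2,z] for sx,sy in((1,1),(1,-1),(-1,-1),(-1,1))])
D={"small":(44,31,34),"medium":(57,43,44),"large":(70,55,54)}
def parts(n):
    k,s=n.split("_")
    if s=="flat":
        return [[rect(100,64,0),rect(100,64,16)]] if k=="lid" else [[rect(100,64,0),rect(100,64,30)],[rect(86,50,30),rect(86,50,40),rect(79,43,44)]]
    d,nk,h=D[s]
    return [[ringc(d,0),ringc(d,16)]] if k=="lid" else [[ringc(d,0),ringc(d,h)],[ringc(nk,h),ringc(nk,h+10),ringc(nk-7,h+14)]]
S=8
def soft(n,cam,p,box):
    r0,c0,r1,c1=box; m=np.zeros(((r1-r0)*S,(c1-c0)*S),np.uint8)
    c,s=np.cos(p[2]),np.sin(p[2]); R=np.array([[c,s,0],[-s,c,0],[0,0,1]])
    for P in parts(n):
        q=proj(cam,np.vstack(P)@R+[p[0],p[1],p[3] if len(p)>3 else 0])
        q=(q+.5-[c0,r0])*S
        cv2.fillConvexPoly(m,cv2.convexHull(q.astype(np.float32)).astype(np.int32),255)
    return cv2.resize(m,(c1-c0,r1-r0),interpolation=cv2.INTER_AREA)/255.
def fit(n,xy,yaw0=None,cams=("top","side"),z=0,rad=45):
    obs={}
    for cam in cams:
        e=proj(cam,[[*xy,z+8]])[0]
        c=[(np.hypot(*(np.array(t["at"])[::-1]-e)),t) for t in trace(n,cam)]
        c=[x for x in c if x[0]<rad*.4]
        if c:
            m=min(c,key=lambda x:x[0])[1]["region"]; r,cc=np.where(m)
            b=(r.min()-15,cc.min()-15,r.max()+16,cc.max()+16); obs[cam]=(b,m[b[0]:b[2],b[1]:b[3]].astype(float))
        else: print(n,cam,"none")
    def cost(p,cs): return sum(np.abs(soft(n,c,[*p[:2],p[2] if len(p)>2 else 0,z],obs[c][0])-obs[c][1]).sum()/obs[c][1].sum() for c in cs)
    out=[]
    for cs in [[c] for c in obs]+([list(obs)] if len(obs)>1 else []):
        best=None
        for y in ([None] if "flat" not in n else ([yaw0] if yaw0 is not None else np.radians(range(0,180,30)))):
            x0=[*xy]+([] if y is None else [y])
            sim=np.vstack([x0]+[np.array(x0)+d for d in np.diag([8,8,.25][:len(x0)])])
            r=minimize(cost,x0,args=(cs,),method="Nelder-Mead",options=dict(initial_simplex=sim,xatol=.1,fatol=1e-4))
            if best is None or r.fun<best.fun: best=r
        out.append(("+".join(cs),np.round(best.x,2).tolist(),round(best.fun/len(cs),3)))
    return out
E
python3 - <<'E'
from fit import *
camera("top");camera("side")
for n,xy in dict(lid_small=(584,-285),lid_medium=(376,-262),lid_large=(490,-425),lid_flat=(658,-91),tin_small=(459,-98),tin_medium=(468,112),tin_large=(598,271),tin_flat=(379,286)).items():
    for o in fit(n,xy): print(n,*o)
print(get_obs()["time_s"])
E
```

```text
lid_small top [587.49, -282.06] 0.14
lid_small side [585.75, -282.74] 0.068
lid_small top+side [585.89, -282.34] 0.11
lid_medium top [374.74, -259.29] 0.092
lid_medium side [373.59, -257.92] 0.15
lid_medium top+side [374.46, -259.61] 0.124
lid_large top [498.14, -436.47] 0.06
lid_large side [500.14, -426.82] 0.838
lid_large top+side [498.16, -434.57] 0.508
lid_flat top [658.91, -88.55, 1.21] 0.043
lid_flat side [657.96, -87.43, 1.23] 0.107
lid_flat top+side [658.98, -88.31, 1.21] 0.077
tin_small top [459.94, -104.81] 0.077
tin_small side [458.09, -103.65] 0.126
tin_small top+side [459.56, -105.15] 0.105
tin_medium top [473.87, 108.16] 0.048
tin_medium side [472.14, 108.76] 0.074
tin_medium top+side [473.3, 107.84] 0.068
tin_large top [598.15, 278.99] 0.089
tin_large side [595.09, 278.29] 0.036
tin_large top+side [596.54, 278.08] 0.073Traceback (most recent call last):
  File "<stdin>", line 4, in <module>
  File "fit.py", line 38, in fit
    r=minimize(cost,x0,args=(cs,),method="Nelder-Mead",options=dict(initial_simplex=sim,xatol=.1,fatol=1e-4))
    res = _minimize_neldermead(fun, x0
[... 436 characters left out ...]
^^^^^^^^^^^^^^^^^^^^^^^
  File "fit.py", line 31, in <genexpr>
    def cost(p,cs): return sum(np.abs(soft(n,c,[*p[:2],p[2] if len(p)>2 else 0,z],obs[c][0])-obs[c][1]).sum()/obs[c][1].sum() for c in cs)
                                      ~~~~^^^^^^^^^^^^^^^^^^^^^^^^^^^^^^^^^^^^^^^^^^^^^^^^^^
  File "fit.py", line 17, in soft
    q=proj(cam,np.vstack(P)@R+[p[0],p[1],p[3] if len(p)>3 else 0])
  File "h.py", line 13, in proj
    k,d,r,t=K(name); return cv2.projectPoints(np.array(X,float).reshape(-1,1,3),r,t,k,d)[0].reshape(-1,2)
            ~^^^^^^
  File "h.py", line 4, in K
    m=camera_model(name); f=240/np.tan(np.radians(m["fovy"])/2)
ValueError: time passes only in moves, steps and waits
```

```bash
python3 - <<'E'
import re
from h import *
import pickle
pickle.dump({c:K(c) for c in("top","side")},open("cams.pkl","wb"))
s=open("h.py").read(); i=s.index("def K"); j=s.index("def ray")
open("h.py","w").write(s[:i]+"import pickle\n_C=pickle.load(open('cams.pkl','rb'))\ndef K(name): return _C[name]\n"+s[j:])
E
python3 - <<'E'
from fit import *
for o in fit("tin_flat",(379,286)): print(*o)
o=get_obs(); print(o["time_s"],o["position"],o["tool_rot"])
E
```

```text
top [380.16, 286.68, 4.27] 0.05
side [378.83, 285.42, 4.27] 0.05
top+side [379.65, 286.2, 1.13] 0.053
2.1 [ 216.55819107 -586.24896277  239.54207299] [-3.42025458e-05  9.84395043e-01  1.75972718e-01 -1.91029131e-05]
```

{"method": "step_arm", "body": {
  "commands": [
    {"rz": 6.8,"grip": 1},
    {"rz": 6.8},
    {"rz": 6.67},
    {},
    {}
  ],
  "grip_force": 15
}}

```text
invalid input
```

{"method": "step_arm", "body": {
  "commands": [
    {"dx": 0.035,"dy": -0.0188},
    {"dx": 0.035,"dy": -0.0188},
    {"dx": 0.035,"dy": -0.0188},
    {"dx": 0.035,"dy": -0.0188},
    {"dx": 0.035,"dy": -0.0188}
  ]
}}

```text
invalid input
```

{"method": "step_arm", "body": {
  "commands": [
    {"dx": 0.035,"dy": -0.0188},
    {"dx": 0.035,"dy": -0.0188},
    {"dx": 0.035,"dy": -0.0188,"dz": 0.03},
    {"dz": 0.03},
    {}
  ]
}}

```text
invalid input
```

{"method": "step_arm", "body": {
  "commands": [
    {"dx": 0,"dy": 0,"dz": 0,"rx": 0,"ry": 0,"rz": 6.8,"grip": 1},
    {"dx": 0,"dy": 0,"dz": 0,"rx": 0,"ry": 0,"rz": 6.8,"grip": 1},
    {"dx": 0,"dy": 0,"dz": 0,"rx": 0,"ry": 0,"rz": 6.67,"grip": 1}
  ],
  "grip_force": 15
}}

```text
time_s: 2.35
position: [216.6, -586.3, 239.5]
tool_rot: [-0.0, 1.0, -0.003, -0.0]
ft_force: [-0.2, 0.4, 0.2]
width: 0.998
grasp_force: 0.0
```

{"method": "step_arm", "body": {
  "commands": [
    {"dx": 0.035,"dy": -0.019,"dz": 0,"rx": 0,"ry": 0,"rz": 0,"grip": 1},
    {"dx": 0.035,"dy": -0.019,"dz": 0,"rx": 0,"ry": 0,"rz": 0,"grip": 1},
    {"dx": 0.035,"dy": -0.019,"dz": 0,"rx": 0,"ry": 0,"rz": 0,"grip": 1},
    {"dx": 0.035,"dy": -0.019,"dz": 0,"rx": 0,"ry": 0,"rz": 0,"grip": 1},
    {"dx": 0.035,"dy": -0.019,"dz": 0,"rx": 0,"ry": 0,"rz": 0,"grip": 1}
  ]
}}

```text
time_s: 2.77
position: [392.9, -490.3, 239.6]
tool_rot: [0.0, 1.0, -0.0, 0.0]
ft_force: [0.4, -0.8, -0.2]
width: 0.996
grasp_force: 0.0
```

{"method": "step_arm", "body": {
  "commands": [
    {"dx": 0.035,"dy": -0.019,"dz": 0,"rx": 0,"ry": 0,"rz": 0,"grip": 1},
    {"dx": 0.035,"dy": -0.019,"dz": 0,"rx": 0,"ry": 0,"rz": 0,"grip": 1},
    {"dx": 0.035,"dy": -0.019,"dz": 0.03,"rx": 0,"ry": 0,"rz": 0,"grip": 1},
    {"dx": 0,"dy": 0,"dz": 0.03,"rx": 0,"ry": 0,"rz": 0,"grip": 1},
    {"dx": 0,"dy": 0,"dz": 0,"rx": 0,"ry": 0,"rz": 0,"grip": 1}
  ]
}}

```text
time_s: 3.18
position: [490.1, -432.8, 178.9]
tool_rot: [-0.004, 1.0, 0.002, -0.004]
ft_force: [-1.1, 0.5, -0.8]
width: 1.004
grasp_force: 0.0
```

{"method": "step_arm", "body": {
  "commands": [
    {"dx": 0,"dy": 0,"dz": 0.04,"rx": 0,"ry": 0,"rz": 0,"grip": 1},
    {"dx": 0,"dy": 0,"dz": 0.04,"rx": 0,"ry": 0,"rz": 0,"grip": 1},
    {"dx": 0,"dy": 0,"dz": 0,"rx": 0,"ry": 0,"rz": 0,"grip": 1},
    {"dx": 0,"dy": 0,"dz": 0,"rx": 0,"ry": 0,"rz": 0,"grip": 1}
  ]
}}

```text
time_s: 3.52
position: [488.9, -436.7, 102.9]
tool_rot: [-0.002, 1.0, -0.001, -0.002]
ft_force: [-0.6, 1.4, 1.6]
width: 0.999
grasp_force: 0.0
```

```bash
python3 - <<'E'
from fit import *
im=shot("side","pics/s1.png")
for o in fit("lid_large",(498,-435),cams=("side",)): print(*o)
cv2.imwrite("pics/s1c.png",cv2.resize(im[140:300,340:540,::-1],None,fx=3,fy=3))
print(proj("side",[[498.2,-435,16]]))
o=get_obs(); print(o["time_s"],o["position"],o["tool_rot"],o["qpos"])
E
```

```text
side [512.31, -423.38] 1.518
[[433.62053747 214.82319613]]
3.6167 [ 491.34725421 -439.37841478  107.1686616 ] [ 1.64710336e-03  9.99997718e-01 -5.39159887e-04  1.24926778e-03] [-8.98781326e-01  7.29213966e-01  1.44818081e+00 -1.19389579e-04
  9.60064488e-01  6.73161587e-01]
```

View pics/s1c.png

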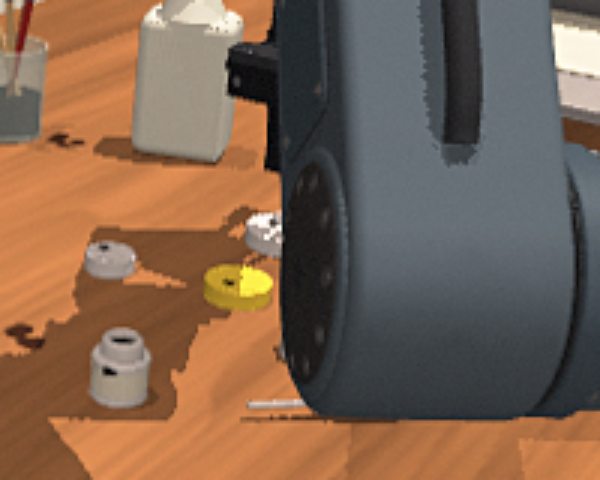

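The crop shows the large lid at about (217,430) in the full picture, half hidden by the arm, as expected. I'll let the arm settle and read the pose.

{"method": "step_arm", "body": {
  "commands": [
    {"dx": 0,"dy": 0,"dz": 0,"rx": 0,"ry": 0,"rz": 0,"grip": 1},
    {"dx": 0,"dy": 0,"dz": 0,"rx": 0,"ry": 0,"rz": 0,"grip": 1},
    {"dx": 0,"dy": 0,"dz": 0,"rx": 0,"ry": 0,"rz": 0,"grip": 1}
  ]
}}

```text
time_s: 3.87
position: [491.5, -438.5, 107.1]
tool_rot: [0.002, 1.0, -0.0, 0.001]
ft_force: [-0.7, 0.1, -0.3]
width: 0.998
grasp_force: 0.0
```

```bash
python3 - <<'E'
from h import *
o=get_obs(); print(o["time_s"],o["position"],o["tool_rot"],o["qpos"])
E
```

```text
3.8667 [ 491.51263134 -438.49800058  107.10124965] [ 1.67060960e-03  9.99997707e-01 -1.13414871e-04  1.33503213e-03] [-8.97783213e-01  7.28744870e-01  1.44962925e+00  5.65816977e-06
  9.58941500e-01  6.73236704e-01]
```

{"method": "step_arm", "body": {
  "commands": [
    {"dx": 0.0067,"dy": -0.0035,"dz": 0.02,"rx": 0,"ry": 0,"rz": 0,"grip": 1},
    {"dx": 0,"dy": 0,"dz": 0.025,"rx": 0,"ry": 0,"rz": 0,"grip": 1},
    {"dx": 0,"dy": 0,"dz": 0.02,"rx": 0,"ry": 0,"rz": 0,"grip": 1},
    {"dx": 0,"dy": 0,"dz": 0,"rx": 0,"ry": 0,"rz": 0,"grip": 1},
    {"dx": 0,"dy": 0,"dz": 0,"rx": 0,"ry": 0,"rz": 0,"grip": 1}
  ]
}}

```text
time_s: 4.28
position: [497.3, -433.5, 39.4]
tool_rot: [-0.001, 1.0, 0.0, -0.0]
ft_force: [0.6, 1.3, 0.2]
width: 1.0
grasp_force: 0.0
```

{"method": "step_arm", "body": {
  "commands": [
    {"dx": 0,"dy": 0.001,"dz": 0.01,"rx": 0,"ry": 0,"rz": 0,"grip": 1},
    {"dx": 0,"dy": 0,"dz": 0.007,"rx": 0,"ry": 0,"rz": 0,"grip": 1},
    {"dx": 0,"dy": 0,"dz": 0,"rx": 0,"ry": 0,"rz": 0,"grip": 1},
    {"dx": 0,"dy": 0,"dz": 0,"rx": 0,"ry": 0,"rz": 0,"grip": 0.5},
    {"dx": 0,"dy": 0,"dz": 0,"rx": 0,"ry": 0,"rz": 0,"grip": 0.3}
  ]
}}

```text
time_s: 4.7
position: [497.7, -435.2, 22.9]
tool_rot: [0.0, 1.0, -0.0, 0.0]
ft_force: [-0.8, -0.4, 0.0]
width: 0.919
grasp_force: 0.0
```

{"method": "step_arm", "body": {
  "commands": [
    {"dx": 0,"dy": 0,"dz": 0,"rx": 0,"ry": 0,"rz": 0,"grip": -1},
    {"dx": 0,"dy": 0,"dz": 0,"rx": 0,"ry": 0,"rz": 0,"grip": -1},
    {"dx": 0,"dy": 0,"dz": 0,"rx": 0,"ry": 0,"rz": 0,"grip": -1},
    {"dx": 0,"dy": 0,"dz": 0,"rx": 0,"ry": 0,"rz": 0,"grip": -1}
  ]
}}

```text
time_s: 5.03
position: [497.8, -435.2, 23.0]
tool_rot: [0.0, 1.0, 0.0, 0.0]
ft_force: [-0.2, -0.7, 1.8]
width: 0.801
grasp_force: 15.0
```

{"method": "step_arm", "body": {
  "commands": [
    {"dx": 0,"dy": 0,"dz": -0.02,"rx": 0,"ry": 0,"rz": 0,"grip": -1},
    {"dx": 0,"dy": 0,"dz": -0.035,"rx": 0,"ry": 0,"rz": 0,"grip": -1},
    {"dx": 0,"dy": 0,"dz": -0.035,"rx": 0,"ry": 0,"rz": 0,"grip": -1},
    {"dx": 0,"dy": 0,"dz": -0.035,"rx": 0,"ry": 0,"rz": 0,"grip": -1},
    {"dx": 0,"dy": -0.02,"dz": -0.02,"rx": 0,"ry": 0,"rz": 0,"grip": -1}
  ]
}}

```text
time_s: 5.45
position: [499.1, -419.9, 172.0]
tool_rot: [0.004, 1.0, -0.001, 0.003]
ft_force: [0.9, -0.5, -0.3]
width: 0.796
grasp_force: 15.0
```

{"method": "step_arm", "body": {
  "commands": [
    {"dx": 0.005,"dy": -0.036,"dz": 0,"rx": 0,"ry": 0,"rz": 0,"grip": -1},
    {"dx": 0.005,"dy": -0.036,"dz": 0,"rx": 0,"ry": 0,"rz": 0,"grip": -1},
    {"dx": 0.005,"dy": -0.036,"dz": 0,"rx": 0,"ry": 0,"rz": 0,"grip": -1},
    {"dx": 0.005,"dy": -0.036,"dz": 0,"rx": 0,"ry": 0,"rz": 0,"grip": -1},
    {"dx": 0.005,"dy": -0.036,"dz": 0,"rx": 0,"ry": 0,"rz": 0,"grip": -1}
  ]
}}

```text
time_s: 5.87
position: [522.2, -233.1, 167.6]
tool_rot: [-0.0, 1.0, -0.0, -0.0]
ft_force: [0.1, 0.0, -1.0]
width: 0.797
grasp_force: 15.0
```

{"method": "step_arm", "body": {
  "commands": [
    {"dx": 0.005,"dy": -0.036,"dz": 0,"rx": 0,"ry": 0,"rz": 0,"grip": -1},
    {"dx": 0.005,"dy": -0.036,"dz": 0,"rx": 0,"ry": 0,"rz": 0,"grip": -1},
    {"dx": 0.005,"dy": -0.036,"dz": 0,"rx": 0,"ry": 0,"rz": 0,"grip": -1},
    {"dx": 0.005,"dy": -0.036,"dz": 0,"rx": 0,"ry": 0,"rz": 0,"grip": -1},
    {"dx": 0.005,"dy": -0.036,"dz": 0,"rx": 0,"ry": 0,"rz": 0,"grip": -1}
  ]
}}

```text
time_s: 6.28
position: [547.3, -53.0, 167.5]
tool_rot: [-0.0, 1.0, -0.0, -0.0]
ft_force: [0.2, -0.4, -0.2]
width: 0.796
grasp_force: 15.0
```

{"method": "step_arm", "body": {
  "commands": [
    {"dx": 0.005,"dy": -0.036,"dz": 0,"rx": 0,"ry": 0,"rz": 0,"grip": -1},
    {"dx": 0.005,"dy": -0.036,"dz": 0,"rx": 0,"ry": 0,"rz": 0,"grip": -1},
    {"dx": 0.005,"dy": -0.036,"dz": 0,"rx": 0,"ry": 0,"rz": 0,"grip": -1},
    {"dx": 0.005,"dy": -0.036,"dz": 0,"rx": 0,"ry": 0,"rz": 0,"grip": -1},
    {"dx": 0.005,"dy": -0.036,"dz": 0,"rx": 0,"ry": 0,"rz": 0,"grip": -1}
  ]
}}

```text
time_s: 6.7
position: [572.2, 127.0, 167.5]
tool_rot: [-0.0, 1.0, 0.0, -0.0]
ft_force: [-0.1, -0.8, 0.3]
width: 0.797
grasp_force: 15.0
```

{"method": "step_arm", "body": {
  "commands": [
    {"dx": 0.005,"dy": -0.036,"dz": 0,"rx": 0,"ry": 0,"rz": 0,"grip": -1},
    {"dx": 0.005,"dy": -0.036,"dz": 0,"rx": 0,"ry": 0,"rz": 0,"grip": -1},
    {"dx": 0,"dy": 0,"dz": 0,"rx": 0,"ry": 0,"rz": 0,"grip": -1},
    {"dx": 0,"dy": 0,"dz": 0,"rx": 0,"ry": 0,"rz": 0,"grip": -1},
    {"dx": 0,"dy": 0,"dz": 0,"rx": 0,"ry": 0,"rz": 0,"grip": -1}
  ]
}}

```text
time_s: 7.12
position: [581.9, 197.0, 167.2]
tool_rot: [0.0, 1.0, 0.0, -0.001]
ft_force: [-0.8, -0.4, 0.2]
width: 0.798
grasp_force: 15.0
```

{"method": "step_arm", "body": {
  "commands": [
    {"dx": 0.005,"dy": -0.027,"dz": 0,"rx": 0,"ry": 0,"rz": 0,"grip": -1},
    {"dx": 0.005,"dy": -0.027,"dz": 0,"rx": 0,"ry": 0,"rz": 0,"grip": -1},
    {"dx": 0.005,"dy": -0.027,"dz": 0.02,"rx": 0,"ry": 0,"rz": 0,"grip": -1},
    {"dx": 0,"dy": 0,"dz": 0.03,"rx": 0,"ry": 0,"rz": 0,"grip": -1},
    {"dx": 0,"dy": 0,"dz": 0.014,"rx": 0,"ry": 0,"rz": 0,"grip": -1}
  ]
}}

```text
time_s: 7.53
position: [596.3, 277.3, 100.9]
tool_rot: [0.001, 1.0, -0.0, -0.002]
ft_force: [-0.2, -1.1, -1.4]
width: 0.799
grasp_force: 15.0
```

{"method": "step_arm", "body": {
  "commands": [
    {"dx": 0,"dy": 0,"dz": 0,"rx": 0,"ry": 0,"rz": 0,"grip": -1},
    {"dx": 0,"dy": 0,"dz": 0,"rx": 0,"ry": 0,"rz": 0,"grip": -1}
  ]
}}

```text
time_s: 7.7
position: [597.1, 276.3, 102.6]
tool_rot: [0.0, 1.0, -0.001, -0.001]
ft_force: [-0.2, -0.1, -0.2]
width: 0.797
grasp_force: 15.0
```

```bash
python3 - <<'E'
from fit import *
im=shot("side","pics/s2.png")
o=get_obs(); p=o["position"]; print(p,o["tool_rot"])
u,v=proj("side",[[597,278.5,40]])[0]; c0=int(u)-75; r0=int(v)-75
d=cv2.resize(np.ascontiguousarray(im[r0:r0+120,c0:c0+160,::-1]),None,fx=4,fy=4)
for P,xy,z in [(parts("tin_large"),(597,278.5),0),(parts("lid_large"),p[:2],p[2]-23)]:
    for Q in P:
        q=(proj("side",np.vstack(Q)+[*xy,z])+.5-[c0,r0])*4
        cv2.polylines(d,[cv2.convexHull(q.astype(np.float32)).astype(np.int32)],True,(0,255,0),1)
cv2.imwrite("pics/s2c.png",d)
for n in("tin_large",): print(fit(n,(597,278.5),cams=("side",)))
E
```

```text
[598.13372706 276.69855465 103.9206727 ] [ 3.33978643e-05  9.99999485e-01 -1.00655367e-03  1.23822954e-04]
[('side', [594.97, 279.55], np.float64(0.208))]
```

View pics/s2c.png

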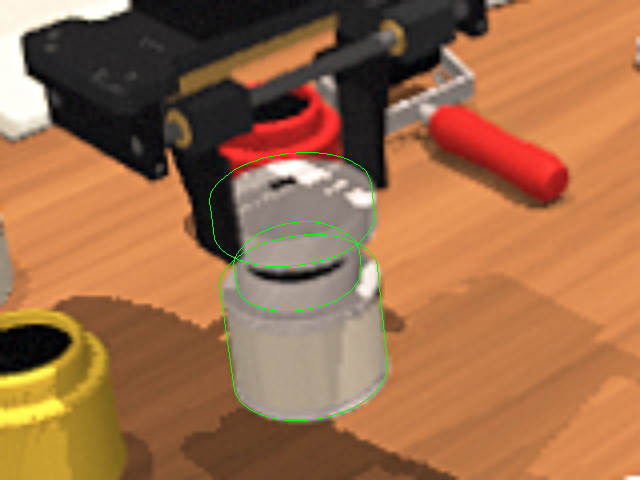

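The overlay matches the tin and the held lid. I'll lower the lid, then check the force.

{"method": "step_arm", "body": {
  "commands": [
    {"dx": -0.001,"dy": -0.0017,"dz": 0.01,"rx": 0,"ry": 0,"rz": 0,"grip": -1},
    {"dx": 0,"dy": 0,"dz": 0.008,"rx": 0,"ry": 0,"rz": 0,"grip": -1},
    {"dx": 0,"dy": 0,"dz": 0.006,"rx": 0,"ry": 0,"rz": 0,"grip": -1},
    {"dx": 0,"dy": 0,"dz": 0,"rx": 0,"ry": 0,"rz": 0,"grip": -1},
    {"dx": 0,"dy": 0,"dz": 0,"rx": 0,"ry": 0,"rz": 0,"grip": -1}
  ]
}}

```text
time_s: 8.22
position: [596.2, 279.7, 79.0]
tool_rot: [0.0, 1.0, 0.0, -0.001]
ft_force: [-0.3, 0.3, -0.4]
width: 0.796
grasp_force: 15.0
```

{"method": "step_arm", "body": {
  "commands": [
    {"dx": 0,"dy": 0,"dz": 0.001,"rx": 0,"ry": 0,"rz": 0,"grip": -1},
    {"dx": 0,"dy": 0,"dz": 0,"rx": 0,"ry": 0,"rz": 0,"grip": -1}
  ]
}}

```text
time_s: 8.38
position: [596.5, 279.9, 78.5]
tool_rot: [0.0, 1.0, 0.0, -0.0]
ft_force: [-0.8, -0.1, -0.6]
width: 0.797
grasp_force: 15.0
```

{"method": "step_arm", "body": {
  "commands": [
    {"dx": 0,"dy": 0.0005,"dz": 0.001,"rx": 0,"ry": 0,"rz": 0,"grip": -1},
    {"dx": 0,"dy": 0,"dz": 0,"rx": 0,"ry": 0,"rz": 0,"grip": -1},
    {"dx": 0,"dy": 0,"dz": 0,"rx": 0,"ry": 0,"rz": 0,"grip": 0.8},
    {"dx": 0,"dy": 0,"dz": 0,"rx": 0,"ry": 0,"rz": 0,"grip": 1},
    {"dx": 0,"dy": 0,"dz": 0,"rx": 0,"ry": 0,"rz": 0,"grip": 1}
  ]
}}

```text
time_s: 8.8
position: [596.5, 279.2, 77.4]
tool_rot: [0.0, 1.0, 0.0, 0.0]
ft_force: [0.2, -1.1, -0.9]
width: 0.939
grasp_force: 0.0
```

{"method": "step_arm", "body": {
  "commands": [
    {"dx": 0,"dy": 0,"dz": 0,"rx": 0,"ry": 0,"rz": 0,"grip": 1},
    {"dx": 0,"dy": 0,"dz": 0,"rx": 0,"ry": 0,"rz": 0,"grip": 1},
    {"dx": 0,"dy": 0,"dz": -0.01,"rx": 0,"ry": 0,"rz": 0,"grip": 1},
    {"dx": 0,"dy": 0,"dz": -0.03,"rx": 0,"ry": 0,"rz": 0,"grip": 1},
    {"dx": 0,"dy": 0,"dz": -0.03,"rx": 0,"ry": 0,"rz": 0,"grip": 1}
  ]
}}

```text
time_s: 9.22
position: [595.3, 278.9, 147.1]
tool_rot: [0.001, 1.0, -0.0, -0.002]
ft_force: [0.4, 0.3, -0.6]
width: 1.003
grasp_force: 0.0
```

{"method": "step_arm", "body": {
  "commands": [
    {"dx": 0,"dy": 0.03,"dz": -0.02,"rx": 0,"ry": 0,"rz": 0,"grip": 1},
    {"dx": 0.005,"dy": 0.035,"dz": 0,"rx": 0,"ry": 0,"rz": -7,"grip": 1},
    {"dx": 0.005,"dy": 0.035,"dz": 0,"rx": 0,"ry": 0,"rz": -7,"grip": 1},
    {"dx": 0,"dy": 0,"dz": 0,"rx": 0,"ry": 0,"rz": 0,"grip": 1},
    {"dx": 0,"dy": 0,"dz": 0,"rx": 0,"ry": 0,"rz": 0,"grip": 1}
  ]
}}

```text
time_s: 9.63
position: [611.5, 178.3, 168.5]
tool_rot: [-0.0, 0.993, 0.12, 0.001]
ft_force: [-0.1, -0.3, -0.4]
width: 1.002
grasp_force: 0.0
```

```bash
python3 - <<'E'
from fit import *
im=shot("side","pics/s3.png")
c0,r0=130,240
d=cv2.resize(np.ascontiguousarray(im[r0:r0+120,c0:c0+160,::-1]),None,fx=4,fy=4)
cv2.imwrite("pics/s3c.png",d)
print(fit("lid_large",(597,278.5),cams=("side",),z=55))
o=get_obs();print(o["position"],o["tool_rot"])
E
```

```text
[('side', [594.15, 280.07], np.float64(0.059))]
[610.55901938 180.49112754 167.8180589 ] [-2.70687847e-04  9.92632005e-01  1.21167776e-01 -1.34689337e-05]
```

View pics/s3c.png

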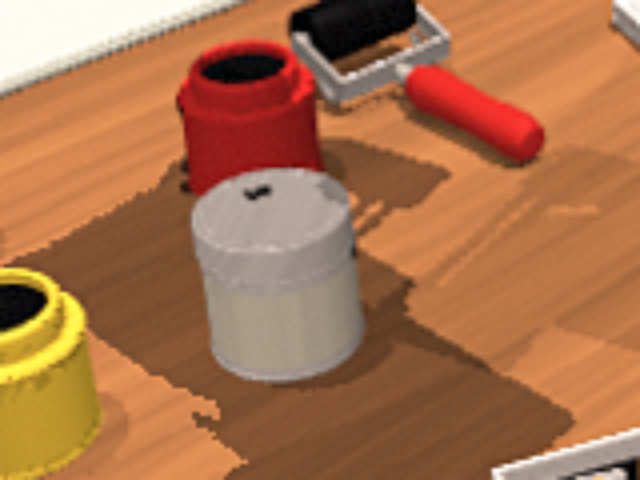

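The large lid is down on its tin, about 4 mm off-axis, which is within the neck's play and the tolerance. Next is the flat lid.

{"method": "step_arm", "body": {
  "commands": [
    {"dx": 0,"dy": 0,"dz": 0,"rx": 0,"ry": 0,"rz": -6.9,"grip": 1},
    {"dx": 0,"dy": 0,"dz": 0,"rx": 0,"ry": 0,"rz": -6.9,"grip": 1},
    {"dx": 0,"dy": 0,"dz": 0,"rx": 0,"ry": 0,"rz": -6.9,"grip": 1},
    {"dx": 0,"dy": 0,"dz": 0,"rx": 0,"ry": 0,"rz": -6.9,"grip": 1},
    {"dx": 0,"dy": 0,"dz": 0,"rx": 0,"ry": 0,"rz": -6.9,"grip": 1}
  ]
}}

```text
time_s: 10.15
position: [610.0, 182.0, 167.3]
tool_rot: [-0.0, 0.91, 0.414, -0.0]
ft_force: [-0.2, 1.0, 0.3]
width: 0.999
grasp_force: 0.0
```

{"method": "step_arm", "body": {
  "commands": [
    {"dx": 0,"dy": 0,"dz": 0,"rx": 0,"ry": 0,"rz": -6.9,"grip": 1},
    {"dx": 0,"dy": 0,"dz": 0,"rx": 0,"ry": 0,"rz": -6.9,"grip": 1},
    {"dx": 0,"dy": 0,"dz": 0,"rx": 0,"ry": 0,"rz": -7,"grip": 1},
    {"dx": -0.015,"dy": 0.009,"dz": 0,"rx": 0,"ry": 0,"rz": 0,"grip": 1},
    {"dx": -0.0293,"dy": 0.0175,"dz": 0,"rx": 0,"ry": 0,"rz": 0,"grip": 1}
  ]
}}

```text
time_s: 10.57
position: [618.5, 134.1, 167.3]
tool_rot: [-0.001, 0.821, 0.571, 0.0]
ft_force: [0.2, -1.0, 0.7]
width: 1.0
grasp_force: 0.0
```

{"method": "step_arm", "body": {
  "commands": [
    {"dx": -0.0293,"dy": 0.0175,"dz": 0,"rx": 0,"ry": 0,"rz": 0,"grip": 1},
    {"dx": -0.0293,"dy": 0.0175,"dz": 0,"rx": 0,"ry": 0,"rz": 0,"grip": 1},
    {"dx": -0.0293,"dy": 0.0175,"dz": 0,"rx": 0,"ry": 0,"rz": 0,"grip": 1},
    {"dx": -0.0293,"dy": 0.0175,"dz": 0,"rx": 0,"ry": 0,"rz": 0,"grip": 1},
    {"dx": -0.0293,"dy": 0.0175,"dz": 0,"rx": 0,"ry": 0,"rz": 0,"grip": 1}
  ]
}}

```text
time_s: 10.98
position: [650.0, -38.1, 167.4]
tool_rot: [-0.0, 0.822, 0.569, -0.0]
ft_force: [0.1, 0.1, -0.7]
width: 1.001
grasp_force: 0.0
```

{"method": "step_arm", "body": {
  "commands": [
    {"dx": -0.0293,"dy": 0.0175,"dz": 0.02,"rx": 0,"ry": 0,"rz": 0,"grip": 1},
    {"dx": -0.0143,"dy": 0.0085,"dz": 0.03,"rx": 0,"ry": 0,"rz": 0,"grip": 1},
    {"dx": 0,"dy": 0,"dz": 0.02,"rx": 0,"ry": 0,"rz": 0,"grip": 1},
    {"dx": 0,"dy": 0,"dz": 0,"rx": 0,"ry": 0,"rz": 0,"grip": 1},
    {"dx": 0,"dy": 0,"dz": 0,"rx": 0,"ry": 0,"rz": 0,"grip": 1}
  ]
}}

```text
time_s: 11.4
position: [657.9, -86.9, 96.1]
tool_rot: [-0.002, 0.822, 0.569, -0.001]
ft_force: [0.1, 0.9, 1.4]
width: 1.002
grasp_force: 0.0
```

```bash
python3 - <<'E'
from fit import *
camera("side")
for t in fit("lid_flat",(659,-88),yaw0=1.21,cams=("side",)): print(t)
o=get_obs();q=o["tool_rot"];th=2*np.arctan2(q[2],q[1]); p=o["position"];print(p,q,np.degrees(th))
D=np.array([659,-88.3])-p[:2]; print(D[0]*np.cos(th)+D[1]*np.sin(th),D[0]*np.sin(th)-D[1]*np.cos(th))
E
```

```text
('side', [656.62, -87.45, 1.24], np.float64(0.058))
[659.75957135 -87.07229218  98.67291753] [6.04516698e-04 8.22117406e-01 5.69317291e-01 6.54503782e-04] 69.40529560979998
-1.4164306510332896 -0.27917617772119896
```

{"method": "step_arm", "body": {
  "commands": [
    {"dx": -0.001,"dy": -0.001,"dz": 0.025,"rx": 0,"ry": 0,"rz": 0,"grip": 1},
    {"dx": 0,"dy": 0,"dz": 0.025,"rx": 0,"ry": 0,"rz": -0.4,"grip": 1},
    {"dx": 0,"dy": 0,"dz": 0.015,"rx": 0,"ry": 0,"rz": -0.3,"grip": 1},
    {"dx": 0,"dy": 0,"dz": 0.007,"rx": 0,"ry": 0,"rz": 0,"grip": 1},
    {"dx": 0,"dy": 0,"dz": 0,"rx": 0,"ry": 0,"rz": 0,"grip": 1}
  ]
}}

```text
time_s: 11.92
position: [657.5, -87.9, 25.3]
tool_rot: [-0.0, 0.819, 0.574, -0.0]
ft_force: [-1.2, -0.0, -0.8]
width: 1.001
grasp_force: 0.0
```

{"method": "step_arm", "body": {
  "commands": [
    {"dx": 0,"dy": 0,"dz": 0.004,"rx": 0,"ry": 0,"rz": 0,"grip": 1},
    {"dx": 0,"dy": 0,"dz": 0,"rx": 0,"ry": 0,"rz": 0,"grip": 1},
    {"dx": 0,"dy": 0,"dz": 0,"rx": 0,"ry": 0,"rz": 0,"grip": 0.5},
    {"dx": 0,"dy": 0,"dz": 0,"rx": 0,"ry": 0,"rz": 0,"grip": 0.3},
    {"dx": 0,"dy": 0,"dz": 0,"rx": 0,"ry": 0,"rz": 0,"grip": -1}
  ],
  "grip_force": 20
}}

```text
time_s: 12.33
position: [658.1, -89.3, 22.4]
tool_rot: [0.001, 0.819, 0.574, 0.001]
ft_force: [0.5, -0.1, -0.8]
width: 0.856
grasp_force: 0.0
```

{"method": "step_arm", "body": {
  "commands": [
    {"dx": 0,"dy": 0,"dz": 0,"rx": 0,"ry": 0,"rz": 0,"grip": -1},
    {"dx": 0,"dy": 0,"dz": 0,"rx": 0,"ry": 0,"rz": 0,"grip": -1},
    {"dx": 0,"dy": 0,"dz": 0,"rx": 0,"ry": 0,"rz": 0,"grip": -1},
    {"dx": 0,"dy": 0,"dz": 0,"rx": 0,"ry": 0,"rz": 0,"grip": -1}
  ]
}}

```text
time_s: 12.67
position: [657.7, -89.3, 21.9]
tool_rot: [0.0, 0.819, 0.574, 0.0]
ft_force: [0.3, -0.4, 2.3]
width: 0.73
grasp_force: 20.0
```

{"method": "step_arm", "body": {
  "commands": [
    {"dx": 0,"dy": 0,"dz": -0.02,"rx": 0,"ry": 0,"rz": 0,"grip": -1},
    {"dx": 0,"dy": 0,"dz": -0.03,"rx": 0,"ry": 0,"rz": 0,"grip": -1},
    {"dx": 0,"dy": 0,"dz": -0.035,"rx": 0,"ry": 0,"rz": 0,"grip": -1},
    {"dx": 0,"dy": 0,"dz": -0.03,"rx": 0,"ry": 0,"rz": 0,"grip": -1},
    {"dx": 0.009,"dy": -0.014,"dz": -0.015,"rx": 0,"ry": 0,"rz": 0,"grip": -1}
  ]
}}

```text
time_s: 13.08
position: [651.7, -78.9, 155.8]
tool_rot: [0.005, 0.82, 0.573, 0.003]
ft_force: [0.9, 0.3, 0.1]
width: 0.736
grasp_force: 20.0
```

{"method": "step_arm", "body": {
  "commands": [
    {"dx": 0.0184,"dy": -0.0278,"dz": 0,"rx": 0,"ry": 0,"rz": 0,"grip": -1},
    {"dx": 0.0184,"dy": -0.0278,"dz": 0,"rx": 0,"ry": 0,"rz": 0,"grip": -1},
    {"dx": 0.0184,"dy": -0.0278,"dz": 0,"rx": 0,"ry": 0,"rz": 0,"grip": -1},
    {"dx": 0.0184,"dy": -0.0278,"dz": 0,"rx": 0,"ry": 0,"rz": 0,"grip": -1},
    {"dx": 0.0184,"dy": -0.0278,"dz": 0,"rx": 0,"ry": 0,"rz": 0,"grip": -1}
  ]
}}

```text
time_s: 13.5
position: [547.0, 59.1, 151.4]
tool_rot: [-0.0, 0.819, 0.573, -0.0]
ft_force: [0.5, 0.9, -1.2]
width: 0.733
grasp_force: 20.0
```

{"method": "step_arm", "body": {
  "commands": [
    {"dx": 0.0184,"dy": -0.0278,"dz": 0,"rx": 0,"ry": 0,"rz": 0,"grip": -1},
    {"dx": 0.0184,"dy": -0.0278,"dz": 0,"rx": 0,"ry": 0,"rz": 0,"grip": -1},
    {"dx": 0.0184,"dy": -0.0278,"dz": 0,"rx": 0,"ry": 0,"rz": 0,"grip": -1},
    {"dx": 0.0184,"dy": -0.0278,"dz": 0,"rx": 0,"ry": 0,"rz": 0,"grip": -1},
    {"dx": 0.0184,"dy": -0.0278,"dz": 0,"rx": 0,"ry": 0,"rz": 0,"grip": -1}
  ]
}}

```text
time_s: 13.92
position: [448.0, 193.1, 151.4]
tool_rot: [-0.0, 0.819, 0.573, -0.0]
ft_force: [0.2, 0.5, -1.4]
width: 0.732
grasp_force: 20.0
```

{"method": "step_arm", "body": {
  "commands": [
    {"dx": 0.0184,"dy": -0.0278,"dz": 0,"rx": 0,"ry": 0,"rz": 0,"grip": -1},
    {"dx": 0.0184,"dy": -0.0278,"dz": 0,"rx": 0,"ry": 0,"rz": 0,"grip": -1},
    {"dx": 0.0184,"dy": -0.0278,"dz": 0,"rx": 0,"ry": 0,"rz": 0,"grip": -1},
    {"dx": 0,"dy": 0,"dz": 0,"rx": 0,"ry": 0,"rz": 5.3,"grip": -1},
    {"dx": 0,"dy": 0,"dz": 0,"rx": 0,"ry": 0,"rz": 0,"grip": -1}
  ]
}}

```text
time_s: 14.33
position: [388.1, 273.8, 151.4]
tool_rot: [-0.0, 0.844, 0.536, -0.0]
ft_force: [-0.3, 0.4, -1.0]
width: 0.731
grasp_force: 20.0
```

```bash
python3 - <<'E'
from fit import *
im=shot("side","pics/s4.png")
o=get_obs();q=o["tool_rot"];th=2*np.arctan2(q[2],q[1]); p=o["position"];print(p,q,np.degrees(th))
D=np.array([379.6,286.2])-p[:2]; print(D[0]*np.cos(th)+D[1]*np.sin(th),D[0]*np.sin(th)-D[1]*np.cos(th))
print(fit("tin_flat",(379.6,286.2),yaw0=1.13,cams=("side",)))
E
```

```text
[389.28638464 273.10905151 151.49299721] [1.41901608e-04 8.43782355e-01 5.36685468e-01 1.62124162e-04] 64.91657777193113
7.7499401098998435 -14.322618756388163
[('side', [378.17, 284.85, 1.12], np.float64(0.057))]
```

{"method": "step_arm", "body": {
  "commands": [
    {"dx": 0.0067,"dy": -0.0143,"dz": 0.02,"rx": 0,"ry": 0,"rz": 0,"grip": -1},
    {"dx": 0,"dy": 0,"dz": 0.03,"rx": 0,"ry": 0,"rz": 0,"grip": -1},
    {"dx": 0,"dy": 0,"dz": 0.027,"rx": 0,"ry": 0,"rz": 0,"grip": -1},
    {"dx": 0,"dy": 0,"dz": 0,"rx": 0,"ry": 0,"rz": 0,"grip": -1},
    {"dx": 0,"dy": 0,"dz": 0,"rx": 0,"ry": 0,"rz": 0,"grip": -1}
  ]
}}

```text
time_s: 14.85
position: [379.6, 283.6, 73.6]
tool_rot: [-0.0, 0.845, 0.535, -0.002]
ft_force: [-0.2, -0.2, -1.0]
width: 0.732
grasp_force: 20.0
```

```bash
cat > ov.py <<'E'
from fit import *
def overlay(cam,fn,center,items,w=160,h=120,f=4):
    im=camera(cam); u,v=proj(cam,[center])[0]; c0=int(np.clip(u-w/2,0,640-w)); r0=int(np.clip(v-h/2,0,480-h))
    d=cv2.resize(np.ascontiguousarray(im[r0:r0+h,c0:c0+w,::-1]),None,fx=f,fy=f)
    for n,x,y,z,yaw in items:
        c,s=np.cos(yaw),np.sin(yaw)
        for Q in parts(n):
            q=(proj(cam,np.vstack(Q)@np.array([[c,s,0],[-s,c,0],[0,0,1]])+[x,y,z])+.5-[c0,r0])*f
            cv2.polylines(d,[cv2.convexHull(q.astype(np.float32)).astype(np.int32)],True,(0,255,0),1)
    cv2.imwrite(fn,d)
def state():
    o=get_obs();q=o["tool_rot"];return o["position"],2*np.arctan2(q[2],q[1])
def delta(xy):
    p,th=state();D=np.array(xy)-p[:2]
    print(np.round(p,1),"yaw",round(np.degrees(th),2),"dx dy",np.round([D[0]*np.cos(th)+D[1]*np.sin(th),D[0]*np.sin(th)-D[1]*np.cos(th)],1))
E
python3 - <<'E'
from ov import *
p,th=state(); delta((379.6,286.2))
overlay("side","pics/s5c.png",[380,286,30],[("tin_flat",379.6,286.2,0,1.13),("lid_flat",p[0]+np.cos(th),p[1]+np.sin(th),p[2]-22,th)])
E
```

```text
[379.6 283.6  73.6] yaw 64.65 dx dy [ 2.4 -1.2]
```

View pics/s5c.png

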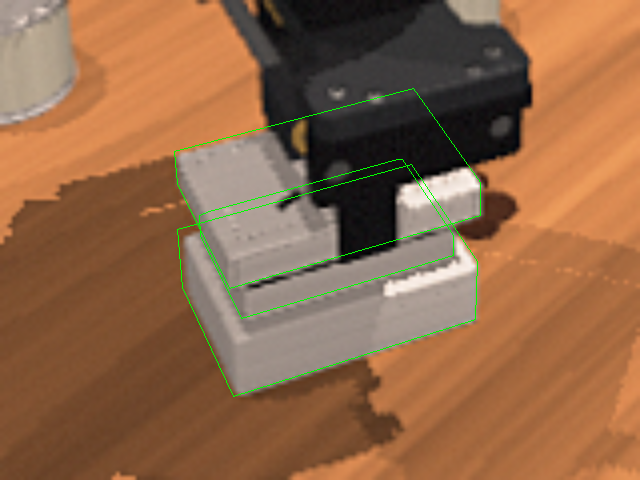

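{"method": "step_arm", "body": {
  "commands": [
    {"dx": 0.001,"dy": -0.001,"dz": 0.007,"rx": 0,"ry": 0,"rz": 0,"grip": -1},
    {"dx": 0,"dy": 0,"dz": 0.007,"rx": 0,"ry": 0,"rz": 0,"grip": -1},
    {"dx": 0,"dy": 0,"dz": 0.005,"rx": 0,"ry": 0,"rz": 0,"grip": -1},
    {"dx": 0,"dy": 0,"dz": 0,"rx": 0,"ry": 0,"rz": 0,"grip": -1},
    {"dx": 0,"dy": 0,"dz": 0,"rx": 0,"ry": 0,"rz": 0,"grip": -1}
  ]
}}

```text
time_s: 15.32
position: [379.0, 286.0, 55.5]
tool_rot: [-0.0, 0.845, 0.535, -0.0]
ft_force: [-0.1, 0.0, -0.1]
width: 0.734
grasp_force: 20.0
```

{"method": "step_arm", "body": {
  "commands": [
    {"dx": 0,"dy": 0,"dz": 0.002,"rx": 0,"ry": 0,"rz": 0,"grip": -1},
    {"dx": 0,"dy": 0,"dz": 0,"rx": 0,"ry": 0,"rz": 0,"grip": -1},
    {"dx": 0,"dy": 0,"dz": 0,"rx": 0,"ry": 0,"rz": 0,"grip": -1},
    {"dx": 0,"dy": 0,"dz": 0,"rx": 0,"ry": 0,"rz": 0,"grip": 0.6},
    {"dx": 0,"dy": 0,"dz": 0,"rx": 0,"ry": 0,"rz": 0,"grip": 0.9}
  ]
}}

```text
time_s: 15.73
position: [379.3, 286.1, 53.6]
tool_rot: [0.0, 0.845, 0.535, 0.0]
ft_force: [0.5, -0.1, 0.5]
width: 0.806
grasp_force: 0.0
```

{"method": "step_arm", "body": {
  "commands": [
    {"dx": 0,"dy": 0,"dz": 0,"rx": 0,"ry": 0,"rz": 0,"grip": 1},
    {"dx": 0,"dy": 0,"dz": 0,"rx": 0,"ry": 0,"rz": 0,"grip": 1},
    {"dx": 0,"dy": 0,"dz": -0.01,"rx": 0,"ry": 0,"rz": 0,"grip": 1},
    {"dx": 0,"dy": 0,"dz": -0.03,"rx": 0,"ry": 0,"rz": 0,"grip": 1},
    {"dx": 0,"dy": 0,"dz": -0.03,"rx": 0,"ry": 0,"rz": 0,"grip": 1}
  ]
}}

```text
time_s: 16.15
position: [378.1, 285.5, 123.8]
tool_rot: [-0.0, 0.845, 0.535, -0.002]
ft_force: [1.2, 0.1, 0.0]
width: 0.992
grasp_force: 0.0
```

{"method": "step_arm", "body": {
  "commands": [
    {"dx": 0,"dy": 0,"dz": -0.03,"rx": 0,"ry": 0,"rz": 0,"grip": 1},
    {"dx": -0.03,"dy": 0,"dz": 0,"rx": 0,"ry": 0,"rz": 0,"grip": 1},
    {"dx": -0.03,"dy": 0,"dz": 0,"rx": 0,"ry": 0,"rz": 0,"grip": 1},
    {"dx": -0.03,"dy": 0,"dz": 0,"rx": 0,"ry": 0,"rz": 0,"grip": 1},
    {"dx": 0,"dy": 0,"dz": 0,"rx": 0,"ry": 0,"rz": 0,"grip": 1}
  ]
}}

```text
time_s: 16.57
position: [335.7, 201.3, 153.9]
tool_rot: [-0.001, 0.845, 0.534, -0.003]
ft_force: [-0.1, 0.9, -0.7]
width: 0.997
grasp_force: 0.0
```

```bash
python3 - <<'E'
from ov import *
overlay("side","pics/s6c.png",[380,286,30],[("lid_flat",379.6,286.2,31,1.13)])
print(fit("lid_flat",(379.6,286.2),yaw0=1.13,cams=("side",),z=31))
delta((585.9,-282.4))
E
```

```text
[('side', [379.22, 287.24, 1.14], np.float64(0.059))]
[340.5 204.1 154.2] yaw 64.58 dx dy [-334.1  430.5]
```

View pics/s6c.png

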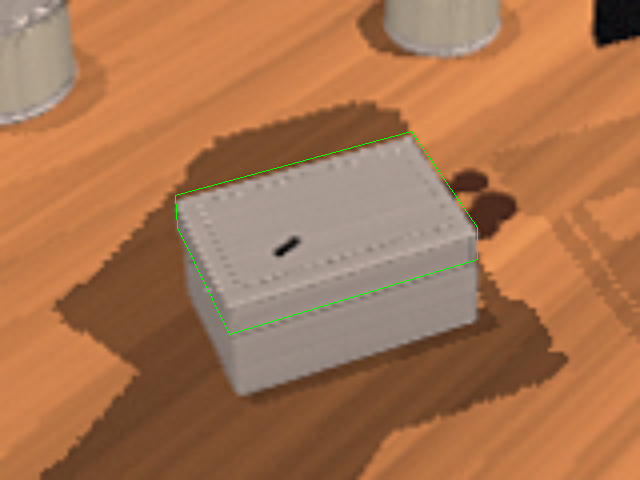

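The flat lid is squarely down on its tin, on the overlay. Next is the small lid.

{"method": "step_arm", "body": {
  "commands": [
    {"dx": -0.0109,"dy": 0.0144,"dz": 0,"rx": 0,"ry": 0,"rz": 0,"grip": 1},
    {"dx": -0.0209,"dy": 0.0269,"dz": 0,"rx": 0,"ry": 0,"rz": 0,"grip": 1},
    {"dx": -0.0209,"dy": 0.0269,"dz": 0,"rx": 0,"ry": 0,"rz": 0,"grip": 1},
    {"dx": -0.0209,"dy": 0.0269,"dz": 0,"rx": 0,"ry": 0,"rz": 0,"grip": 1},
    {"dx": -0.0209,"dy": 0.0269,"dz": 0,"rx": 0,"ry": 0,"rz": 0,"grip": 1}
  ]
}}

```text
time_s: 17.08
position: [412.8, 66.2, 153.9]
tool_rot: [0.001, 0.844, 0.536, 0.001]
ft_force: [0.8, -0.0, -0.0]
width: 0.997
grasp_force: 0.0
```

{"method": "step_arm", "body": {
  "commands": [
    {"dx": -0.0209,"dy": 0.0269,"dz": 0,"rx": 0,"ry": 0,"rz": 0,"grip": 1},
    {"dx": -0.0209,"dy": 0.0269,"dz": 0,"rx": 0,"ry": 0,"rz": 0,"grip": 1},
    {"dx": -0.0209,"dy": 0.0269,"dz": 0,"rx": 0,"ry": 0,"rz": 0,"grip": 1},
    {"dx": -0.0209,"dy": 0.0269,"dz": 0,"rx": 0,"ry": 0,"rz": 0,"grip": 1},
    {"dx": -0.0209,"dy": 0.0269,"dz": 0,"rx": 0,"ry": 0,"rz": 0,"grip": 1}
  ]
}}

```text
time_s: 17.5
position: [489.7, -86.4, 153.8]
tool_rot: [0.001, 0.845, 0.535, 0.001]
ft_force: [-0.4, 0.5, 0.7]
width: 0.997
grasp_force: 0.0
```

{"method": "step_arm", "body": {
  "commands": [
    {"dx": -0.0209,"dy": 0.0269,"dz": 0,"rx": 0,"ry": 0,"rz": 0,"grip": 1},
    {"dx": -0.0209,"dy": 0.0269,"dz": 0,"rx": 0,"ry": 0,"rz": 0,"grip": 1},
    {"dx": -0.0209,"dy": 0.0269,"dz": 0,"rx": 0,"ry": 0,"rz": 0,"grip": 1},
    {"dx": -0.0209,"dy": 0.0269,"dz": 0,"rx": 0,"ry": 0,"rz": 0,"grip": 1},
    {"dx": -0.0209,"dy": 0.0269,"dz": 0,"rx": 0,"ry": 0,"rz": 0,"grip": 1}
  ]
}}

```text
time_s: 17.92
position: [566.6, -238.3, 153.8]
tool_rot: [0.001, 0.845, 0.535, 0.0]
ft_force: [0.8, 0.6, 0.1]
width: 1.003
grasp_force: 0.0
```

{"method": "step_arm", "body": {
  "commands": [
    {"dx": -0.0209,"dy": 0.0269,"dz": 0,"rx": 0,"ry": 0,"rz": 0,"grip": 1},
    {"dx": -0.01,"dy": 0.0125,"dz": 0.03,"rx": 0,"ry": 0,"rz": 0,"grip": 1},
    {"dx": 0,"dy": 0,"dz": 0.03,"rx": 0,"ry": 0,"rz": 0,"grip": 1},
    {"dx": 0,"dy": 0,"dz": 0,"rx": 0,"ry": 0,"rz": 0,"grip": 1},
    {"dx": 0,"dy": 0,"dz": 0,"rx": 0,"ry": 0,"rz": 0,"grip": 1}
  ]
}}

```text
time_s: 18.33
position: [586.3, -280.3, 91.7]
tool_rot: [-0.002, 0.845, 0.535, -0.001]
ft_force: [0.1, 0.4, 0.5]
width: 1.002
grasp_force: 0.0
```

```bash
python3 - <<'E'
from ov import *
camera("side");camera("top")
print(fit("lid_small",(586,-282),cams=("side",)))
for n,xy in dict(lid_medium=(374.5,-259),tin_small=(459,-105),tin_medium=(473,108)).items():
    print(n,*fit(n,xy))
delta((585.9,-282.4))
E
```

```text
[('side', [585.36, -282.84], np.float64(0.237))]
lid_medium ('top', [376.44, -259.34], np.float64(0.078)) ('side', [386.78, -253.81], np.float64(1.854)) ('top+side', [376.73, -258.47], np.float64(0.991))
tin_small ('top', [458.42, -106.39], np.float64(0.325)) ('side', [459.18, -105.61], np.float64(0.064)) ('top+side', [458.96, -106.11], np.float64(0.198))
tin_medium side none
tin_medium ('top', [475.27, 113.67], np.float64(2.086))
[ 587.3 -281.6   94.6] yaw 64.72 dx dy [-1.3 -0.9]
```

{"method": "step_arm", "body": {
  "commands": [
    {"dx": -0.0013,"dy": -0.0009,"dz": 0.025,"rx": 0,"ry": 0,"rz": 0,"grip": 1},
    {"dx": 0,"dy": 0,"dz": 0.025,"rx": 0,"ry": 0,"rz": 0,"grip": 1},
    {"dx": 0,"dy": 0,"dz": 0.015,"rx": 0,"ry": 0,"rz": 0,"grip": 1},
    {"dx": 0,"dy": 0,"dz": 0.007,"rx": 0,"ry": 0,"rz": 0,"grip": 1},
    {"dx": 0,"dy": 0,"dz": 0,"rx": 0,"ry": 0,"rz": 0,"grip": 1}
  ]
}}

```text
time_s: 19.2
position: [584.5, -281.8, 19.9]
tool_rot: [-0.002, 0.845, 0.535, -0.001]
ft_force: [-0.4, -0.0, 0.2]
width: 1.003
grasp_force: 0.0
```

{"method": "step_arm", "body": {
  "commands": [
    {"dx": 0,"dy": 0,"dz": 0,"rx": 0,"ry": 0,"rz": 0,"grip": 0.5},
    {"dx": 0,"dy": 0,"dz": 0,"rx": 0,"ry": 0,"rz": 0,"grip": 0.3},
    {"dx": 0,"dy": 0,"dz": 0,"rx": 0,"ry": 0,"rz": 0,"grip": 0.2},
    {"dx": 0,"dy": 0,"dz": 0,"rx": 0,"ry": 0,"rz": 0,"grip": 0.1},
    {"dx": 0,"dy": 0,"dz": 0,"rx": 0,"ry": 0,"rz": 0,"grip": 0.0}
  ],
  "grip_force": 15
}}

```text
time_s: 19.62
position: [586.0, -282.7, 22.4]
tool_rot: [0.001, 0.845, 0.535, 0.0]
ft_force: [0.6, -0.7, -0.0]
width: 0.71
grasp_force: 0.0
```

{"method": "step_arm", "body": {
  "commands": [
    {"dx": 0,"dy": 0,"dz": 0,"rx": 0,"ry": 0,"rz": 0,"grip": -1},
    {"dx": 0,"dy": 0,"dz": 0,"rx": 0,"ry": 0,"rz": 0,"grip": -1},
    {"dx": 0,"dy": 0,"dz": 0,"rx": 0,"ry": 0,"rz": 0,"grip": -1},
    {"dx": 0,"dy": 0,"dz": 0,"rx": 0,"ry": 0,"rz": 0,"grip": -1}
  ]
}}

```text
time_s: 19.95
position: [585.6, -282.5, 21.7]
tool_rot: [0.0, 0.845, 0.535, 0.0]
ft_force: [0.0, 0.1, 1.5]
width: 0.499
grasp_force: 15.0
```

{"method": "step_arm", "body": {
  "commands": [
    {"dx": 0,"dy": 0,"dz": -0.02,"rx": 0,"ry": 0,"rz": 0,"grip": -1},
    {"dx": 0,"dy": 0,"dz": -0.03,"rx": 0,"ry": 0,"rz": 0,"grip": -1},
    {"dx": 0,"dy": 0,"dz": -0.03,"rx": 0,"ry": 0,"rz": 0,"grip": -1},
    {"dx": 0.0075,"dy": -0.0136,"dz": -0.02,"rx": 0,"ry": 0,"rz": 0,"grip": -1},
    {"dx": 0.0151,"dy": -0.0271,"dz": 0,"rx": 0,"ry": 0,"rz": 0,"grip": -1}
  ]
}}

```text
time_s: 20.37
position: [563.7, -249.5, 126.7]
tool_rot: [0.008, 0.845, 0.534, 0.003]
ft_force: [1.8, -0.1, -0.1]
width: 0.499
grasp_force: 15.0
```

{"method": "step_arm", "body": {
  "commands": [
    {"dx": 0.0151,"dy": -0.0271,"dz": 0,"rx": 0,"ry": 0,"rz": 0,"grip": -1},
    {"dx": 0.0151,"dy": -0.0271,"dz": 0,"rx": 0,"ry": 0,"rz": 0,"grip": -1},
    {"dx": 0.0151,"dy": -0.0271,"dz": 0,"rx": 0,"ry": 0,"rz": 0,"grip": -1},
    {"dx": 0.0151,"dy": -0.0271,"dz": 0,"rx": 0,"ry": 0,"rz": 0,"grip": -1},
    {"dx": 0.0151,"dy": -0.0271,"dz": 0,"rx": 0,"ry": 0,"rz": 0,"grip": -1}
  ]
}}

```text
time_s: 20.78
position: [467.2, -117.4, 121.7]
tool_rot: [0.0, 0.845, 0.535, 0.0]
ft_force: [0.8, -0.1, -0.1]
width: 0.5
grasp_force: 15.0
```

{"method": "step_arm", "body": {
  "commands": [
    {"dx": 0.0078,"dy": -0.0136,"dz": 0,"rx": 0,"ry": 0,"rz": 0,"grip": -1},
    {"dx": 0,"dy": 0,"dz": 0.02,"rx": 0,"ry": 0,"rz": 0,"grip": -1},
    {"dx": 0,"dy": 0,"dz": 0.02,"rx": 0,"ry": 0,"rz": 0,"grip": -1},
    {"dx": 0,"dy": 0,"dz": 0,"rx": 0,"ry": 0,"rz": 0,"grip": -1},
    {"dx": 0,"dy": 0,"dz": 0,"rx": 0,"ry": 0,"rz": 0,"grip": -1}
  ]
}}

```text
time_s: 21.2
position: [458.7, -105.3, 81.0]
tool_rot: [-0.001, 0.845, 0.535, -0.001]
ft_force: [-0.6, 0.3, -0.2]
width: 0.493
grasp_force: 15.0
```

```bash
python3 - <<'E'
from ov import *
p,th=state(); delta((459.3,-105.5))
overlay("side","pics/s7c.png",[459,-105,40],[("tin_small",459.3,-105.5,0,0),("lid_small",*p[:2],p[2]-21.8,0)],w=100,h=75,f=6)
print(fit("tin_small",(459,-105),cams=("side",)),fit("lid_medium",(375,-259),cams=("side",)))
E
```

```text
[ 458.7 -105.3   81. ] yaw 64.7 dx dy [0.1 0.6]
[('side', [457.44, -102.86], np.float64(0.066))] [('side', [375.06, -259.01], np.float64(0.548))]
```

View pics/s7c.png

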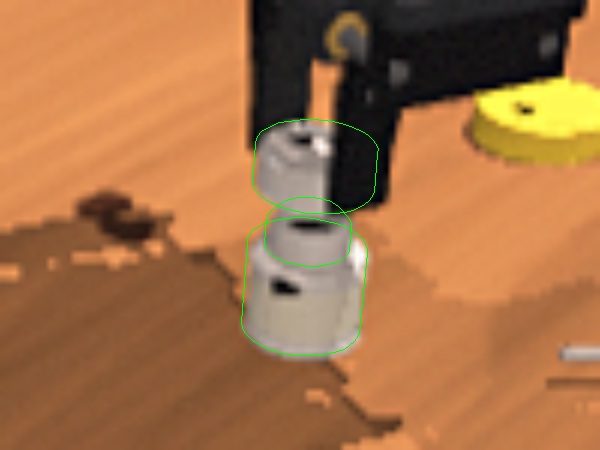

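The lid and the tin line up. I'll lower the lid.

{"method": "step_arm", "body": {
  "commands": [
    {"dx": 0,"dy": 0.0003,"dz": 0.008,"rx": 0,"ry": 0,"rz": 0,"grip": -1},
    {"dx": 0,"dy": 0,"dz": 0.008,"rx": 0,"ry": 0,"rz": 0,"grip": -1},
    {"dx": 0,"dy": 0,"dz": 0.005,"rx": 0,"ry": 0,"rz": 0,"grip": -1},
    {"dx": 0,"dy": 0,"dz": 0,"rx": 0,"ry": 0,"rz": 0,"grip": -1},
    {"dx": 0,"dy": 0,"dz": 0,"rx": 0,"ry": 0,"rz": 0,"grip": -1}
  ]
}}

```text
time_s: 21.77
position: [459.1, -105.6, 59.9]
tool_rot: [-0.001, 0.845, 0.535, -0.0]
ft_force: [-0.6, 0.5, -0.5]
width: 0.501
grasp_force: 15.0
```

{"method": "step_arm", "body": {
  "commands": [
    {"dx": 0,"dy": 0,"dz": 0.003,"rx": 0,"ry": 0,"rz": 0,"grip": -1},
    {"dx": 0,"dy": 0,"dz": 0,"rx": 0,"ry": 0,"rz": 0,"grip": -1},
    {"dx": 0,"dy": 0,"dz": 0,"rx": 0,"ry": 0,"rz": 0,"grip": -1},
    {"dx": 0,"dy": 0,"dz": 0,"rx": 0,"ry": 0,"rz": 0,"grip": 0.1},
    {"dx": 0,"dy": 0,"dz": 0,"rx": 0,"ry": 0,"rz": 0,"grip": 0.5}
  ]
}}

```text
time_s: 22.18
position: [459.5, -105.7, 57.6]
tool_rot: [0.0, 0.845, 0.535, 0.0]
ft_force: [0.8, -0.4, 0.1]
width: 0.561
grasp_force: 0.0
```

{"method": "step_arm", "body": {
  "commands": [
    {"dx": 0,"dy": 0,"dz": 0,"rx": 0,"ry": 0,"rz": 0,"grip": 0.8},
    {"dx": 0,"dy": 0,"dz": 0,"rx": 0,"ry": 0,"rz": 0,"grip": 1},
    {"dx": 0,"dy": 0,"dz": 0,"rx": 0,"ry": 0,"rz": 0,"grip": 1},
    {"dx": 0,"dy": 0,"dz": -0.01,"rx": 0,"ry": 0,"rz": 0,"grip": 1},
    {"dx": 0,"dy": 0,"dz": -0.03,"rx": 0,"ry": 0,"rz": 0,"grip": 1}
  ]
}}

```text
time_s: 22.6
position: [457.3, -104.8, 95.7]
tool_rot: [-0.003, 0.845, 0.535, -0.002]
ft_force: [0.7, -0.6, -0.1]
width: 0.915
grasp_force: 0.0
```

{"method": "step_arm", "body": {
  "commands": [
    {"dx": 0,"dy": 0,"dz": -0.03,"rx": 0,"ry": 0,"rz": 0,"grip": 1},
    {"dx": -0.03,"dy": -0.002,"dz": 0,"rx": 0,"ry": 0,"rz": 0,"grip": 1},
    {"dx": -0.03,"dy": -0.002,"dz": 0,"rx": 0,"ry": 0,"rz": 0,"grip": 1},
    {"dx": -0.03,"dy": -0.002,"dz": 0,"rx": 0,"ry": 0,"rz": 0,"grip": 1},
    {"dx": -0.03,"dy": -0.002,"dz": 0,"rx": 0,"ry": 0,"rz": 0,"grip": 1}
  ]
}}

```text
time_s: 23.02
position: [400.5, -211.7, 128.6]
tool_rot: [0.001, 0.844, 0.536, 0.0]
ft_force: [0.7, -0.8, -0.8]
width: 0.998
grasp_force: 0.0
```

{"method": "step_arm", "body": {
  "commands": [
    {"dx": -0.03,"dy": -0.002,"dz": 0,"rx": 0,"ry": 0,"rz": 0,"grip": 1},
    {"dx": -0.025,"dy": 0,"dz": 0,"rx": 0,"ry": 0,"rz": 0,"grip": 1},
    {"dx": 0,"dy": 0,"dz": 0,"rx": 0,"ry": 0,"rz": 0,"grip": 1},
    {"dx": 0,"dy": 0,"dz": 0,"rx": 0,"ry": 0,"rz": 0,"grip": 1}
  ]
}}

```text
time_s: 23.35
position: [375.3, -260.8, 128.1]
tool_rot: [0.0, 0.846, 0.534, 0.0]
ft_force: [0.8, 0.4, -0.3]
width: 0.997
grasp_force: 0.0
```

```bash
python3 - <<'E'
from ov import *
overlay("side","pics/s8c.png",[459,-125,40],[("lid_small",459,-105.5,35,0)],w=160,h=120,f=4)
camera("top")
print(fit("lid_small",(459,-105),z=35)); print(fit("lid_medium",(375,-259)))
print(fit("tin_medium",(473,108)))
delta((375,-259))
E
```

```text
lid_small top none
[('side', [458.6, -105.73], np.float64(0.065))]
lid_medium top none
lid_medium side none
[]
[('top', [473.87, 108.86], np.float64(0.04)), ('side', [473.0, 107.42], np.float64(0.041)), ('top+side', [473.27, 108.24], np.float64(0.047))]
[ 375.9 -258.9  127.5] yaw 64.79 dx dy [-0.5 -0.8]
```

View pics/s8c.png

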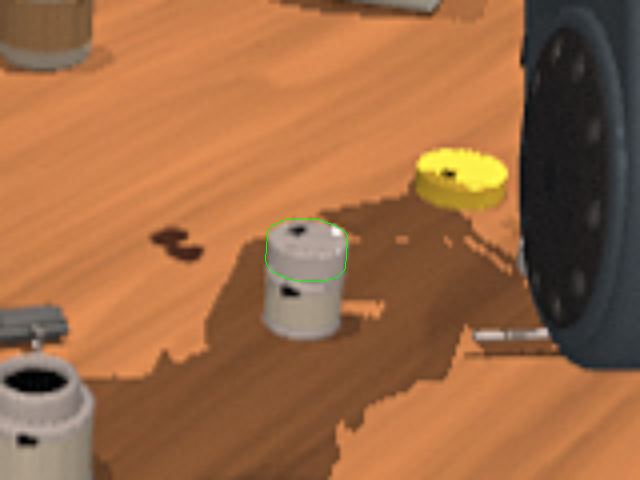

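The small lid is seated. Before descending for the medium lid I'll check where the awl lies relative to the fingers.

```bash
python3 - <<'E'
from h import *
print(on("side",[[476,272],[455,273],[440,274]],10).round()); print(on("top",[[404,349],[388,335]],10).round())
print(on("top",[[443,336]],0).round())
E
```

```text
[[ 283. -226.   10.]
 [ 316. -191.   10.]
 [ 339. -165.   10.]]
[[ 303. -213.   10.]
 [ 334. -178.   10.]]
[[ 332. -305.    0.]]
```

{"method": "step_arm", "body": {
  "commands": [
    {"dx": -0.0005,"dy": -0.0006,"dz": 0.03,"rx": 0,"ry": 0,"rz": 0,"grip": 0.7},
    {"dx": 0,"dy": 0,"dz": 0.03,"rx": 0,"ry": 0,"rz": 0,"grip": 0.7},
    {"dx": 0,"dy": 0,"dz": 0.025,"rx": 0,"ry": 0,"rz": 0,"grip": 0.7},
    {"dx": 0,"dy": 0,"dz": 0,"rx": 0,"ry": 0,"rz": 0,"grip": 0.7},
    {"dx": 0,"dy": 0,"dz": 0,"rx": 0,"ry": 0,"rz": 0,"grip": 0.7}
  ]
}}

```text
time_s: 24.17
position: [374.4, -258.8, 41.6]
tool_rot: [-0.002, 0.845, 0.535, -0.0]
ft_force: [0.3, 0.2, 0.8]
width: 0.856
grasp_force: 0.0
```

{"method": "step_arm", "body": {
  "commands": [
    {"dx": 0,"dy": 0,"dz": 0,"rx": 0,"ry": 0,"rz": 0,"grip": 0.7}
  ]
}}

```text
time_s: 24.25
position: [375.2, -259.9, 43.1]
tool_rot: [0.0, 0.845, 0.535, 0.0]
ft_force: [0.8, 0.3, -0.0]
width: 0.852
grasp_force: 0.0
```

{"method": "step_arm", "body": {
  "commands": [
    {"dx": 0,"dy": 0,"dz": 0.01,"rx": 0,"ry": 0,"rz": 0,"grip": 0.7},
    {"dx": 0,"dy": 0,"dz": 0.01,"rx": 0,"ry": 0,"rz": 0,"grip": 0.7},
    {"dx": 0,"dy": 0,"dz": 0.001,"rx": 0,"ry": 0,"rz": 0,"grip": 0.7},
    {"dx": 0,"dy": 0,"dz": 0,"rx": 0,"ry": 0,"rz": 0,"grip": 0.4},
    {"dx": 0,"dy": 0,"dz": 0,"rx": 0,"ry": 0,"rz": 0,"grip": 0.3}
  ]
}}

```text
time_s: 24.67
position: [375.0, -260.0, 22.0]
tool_rot: [0.0, 0.845, 0.535, 0.0]
ft_force: [-0.5, -0.3, 0.1]
width: 0.772
grasp_force: 0.0
```

{"method": "step_arm", "body": {
  "commands": [
    {"dx": 0,"dy": 0,"dz": 0,"rx": 0,"ry": 0,"rz": 0,"grip": 0.2},
    {"dx": 0,"dy": 0,"dz": 0,"rx": 0,"ry": 0,"rz": 0,"grip": -1},
    {"dx": 0,"dy": 0,"dz": 0,"rx": 0,"ry": 0,"rz": 0,"grip": -1},
    {"dx": 0,"dy": 0,"dz": 0,"rx": 0,"ry": 0,"rz": 0,"grip": -1},
    {"dx": 0,"dy": 0,"dz": 0,"rx": 0,"ry": 0,"rz": 0,"grip": -1}
  ]
}}

```text
time_s: 25.08
position: [375.1, -260.0, 21.9]
tool_rot: [0.0, 0.845, 0.535, 0.0]
ft_force: [-0.7, 0.1, 5.8]
width: 0.645
grasp_force: 15.0
```

{"method": "step_arm", "body": {
  "commands": [
    {"dx": 0,"dy": 0,"dz": -0.015,"rx": 0,"ry": 0,"rz": 0,"grip": -1},
    {"dx": 0,"dy": 0,"dz": -0.03,"rx": 0,"ry": 0,"rz": 0,"grip": -1},
    {"dx": 0,"dy": 0,"dz": -0.03,"rx": 0,"ry": 0,"rz": 0,"grip": -1},
    {"dx": 0,"dy": 0,"dz": -0.03,"rx": 0,"ry": 0,"rz": 0,"grip": -1},
    {"dx": 0.017,"dy": -0.003,"dz": 0,"rx": 0,"ry": 0,"rz": 0,"grip": -1}
  ]
}}

```text
time_s: 25.5
position: [382.2, -247.8, 130.8]
tool_rot: [0.006, 0.845, 0.534, 0.001]
ft_force: [0.7, 0.1, -1.1]
width: 0.648
grasp_force: 15.0
```

{"method": "step_arm", "body": {
  "commands": [
    {"dx": 0.034,"dy": -0.0062,"dz": 0,"rx": 0,"ry": 0,"rz": 0,"grip": -1},
    {"dx": 0.034,"dy": -0.0062,"dz": 0,"rx": 0,"ry": 0,"rz": 0,"grip": -1},
    {"dx": 0.034,"dy": -0.0062,"dz": 0,"rx": 0,"ry": 0,"rz": 0,"grip": -1},
    {"dx": 0.034,"dy": -0.0062,"dz": 0,"rx": 0,"ry": 0,"rz": 0,"grip": -1},
    {"dx": 0.034,"dy": -0.0062,"dz": 0,"rx": 0,"ry": 0,"rz": 0,"grip": -1}
  ]
}}

```text
time_s: 25.92
position: [423.9, -74.7, 126.4]
tool_rot: [-0.0, 0.845, 0.535, -0.0]
ft_force: [0.4, -1.5, -0.9]
width: 0.654
grasp_force: 15.0
```

{"method": "step_arm", "body": {
  "commands": [
    {"dx": 0.034,"dy": -0.0062,"dz": 0,"rx": 0,"ry": 0,"rz": 0,"grip": -1},
    {"dx": 0.034,"dy": -0.0062,"dz": 0,"rx": 0,"ry": 0,"rz": 0,"grip": -1},
    {"dx": 0.034,"dy": -0.0062,"dz": 0,"rx": 0,"ry": 0,"rz": 0,"grip": -1},
    {"dx": 0.034,"dy": -0.0062,"dz": 0,"rx": 0,"ry": 0,"rz": 0,"grip": -1},
    {"dx": 0.034,"dy": -0.0062,"dz": 0,"rx": 0,"ry": 0,"rz": 0,"grip": -1}
  ]
}}

```text
time_s: 26.33
position: [468.5, 92.5, 126.3]
tool_rot: [-0.0, 0.845, 0.535, -0.0]
ft_force: [0.7, -0.0, 0.3]
width: 0.653
grasp_force: 15.0
```

{"method": "step_arm", "body": {
  "commands": [
    {"dx": 0.017,"dy": -0.0035,"dz": 0,"rx": 0,"ry": 0,"rz": 0,"grip": -1},
    {"dx": 0,"dy": 0,"dz": 0.02,"rx": 0,"ry": 0,"rz": 0,"grip": -1},
    {"dx": 0,"dy": 0,"dz": 0.015,"rx": 0,"ry": 0,"rz": 0,"grip": -1},
    {"dx": 0,"dy": 0,"dz": 0,"rx": 0,"ry": 0,"rz": 0,"grip": -1},
    {"dx": 0,"dy": 0,"dz": 0,"rx": 0,"ry": 0,"rz": 0,"grip": -1}
  ]
}}

```text
time_s: 26.75
position: [471.8, 107.7, 90.8]
tool_rot: [-0.001, 0.845, 0.535, -0.001]
ft_force: [0.1, 0.1, 0.7]
width: 0.65
grasp_force: 15.0
```

```bash
python3 - <<'E'
from ov import *
p,th=state(); delta((473.3,108))
overlay("side","pics/s9c.png",[473,108,50],[("tin_medium",473.3,108.,0,0),("lid_medium",*p[:2],p[2]-21.9,0)],w=120,h=90,f=5)
print(fit("tin_medium",(473,108),cams=("side",)))
E
```

```text
[471.8 107.7  90.8] yaw 64.72 dx dy [0.9 1.2]
[('side', [473.97, 106.71], np.float64(0.271))]
```

View pics/s9c.png

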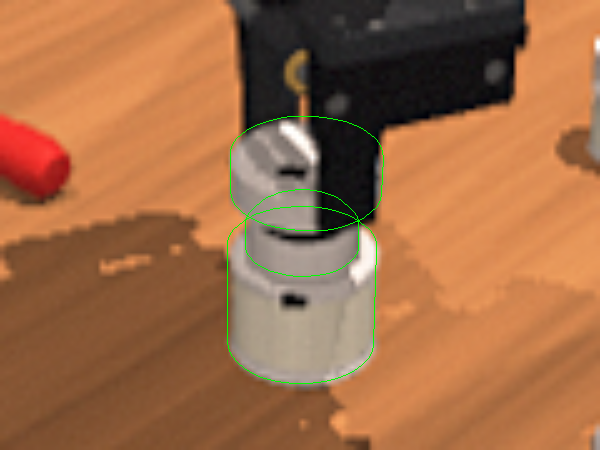

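{"method": "step_arm", "body": {
  "commands": [
    {"dx": 0,"dy": 0.001,"dz": 0.008,"rx": 0,"ry": 0,"rz": 0,"grip": -1},
    {"dx": 0,"dy": 0,"dz": 0.008,"rx": 0,"ry": 0,"rz": 0,"grip": -1},
    {"dx": 0,"dy": 0,"dz": 0.005,"rx": 0,"ry": 0,"rz": 0,"grip": -1},
    {"dx": 0,"dy": 0,"dz": 0,"rx": 0,"ry": 0,"rz": 0,"grip": -1},
    {"dx": 0,"dy": 0,"dz": 0,"rx": 0,"ry": 0,"rz": 0,"grip": -1}
  ]
}}

```text
time_s: 27.27
position: [473.3, 107.0, 70.0]
tool_rot: [-0.0, 0.845, 0.535, -0.0]
ft_force: [0.5, 1.1, -0.6]
width: 0.649
grasp_force: 15.0
```

Free of force and around the neck. I'll set it down, release, and move clear for a final look.

{"method": "step_arm", "body": {
  "commands": [
    {"dx": 0,"dy": 0,"dz": 0.003,"rx": 0,"ry": 0,"rz": 0,"grip": -1},
    {"dx": 0,"dy": 0,"dz": 0,"rx": 0,"ry": 0,"rz": 0,"grip": -1},
    {"dx": 0,"dy": 0,"dz": 0,"rx": 0,"ry": 0,"rz": 0,"grip": -1},
    {"dx": 0,"dy": 0,"dz": 0,"rx": 0,"ry": 0,"rz": 0,"grip": 0.4},
    {"dx": 0,"dy": 0,"dz": 0,"rx": 0,"ry": 0,"rz": 0,"grip": 0.7}
  ]
}}

```text
time_s: 27.68
position: [473.8, 107.2, 67.6]
tool_rot: [0.0, 0.845, 0.535, 0.0]
ft_force: [0.4, -0.7, -0.4]
width: 0.714
grasp_force: 0.0
```

{"method": "step_arm", "body": {
  "commands": [
    {"dx": 0,"dy": 0,"dz": 0,"rx": 0,"ry": 0,"rz": 0,"grip": 0.9},
    {"dx": 0,"dy": 0,"dz": 0,"rx": 0,"ry": 0,"rz": 0,"grip": 1},
    {"dx": 0,"dy": 0,"dz": -0.01,"rx": 0,"ry": 0,"rz": 0,"grip": 1},
    {"dx": 0,"dy": 0,"dz": -0.03,"rx": 0,"ry": 0,"rz": 0,"grip": 1},
    {"dx": 0,"dy": 0,"dz": -0.04,"rx": 0,"ry": 0,"rz": 0,"grip": 1}
  ]
}}

```text
time_s: 28.1
position: [471.5, 107.0, 146.7]
tool_rot: [-0.002, 0.845, 0.535, -0.003]
ft_force: [0.7, 0.5, -0.1]
width: 0.983
grasp_force: 0.0
```

{"method": "step_arm", "body": {
  "commands": [
    {"dx": -0.02,"dy": 0,"dz": -0.04,"rx": 0,"ry": 0,"rz": 0,"grip": 1},
    {"dx": -0.04,"dy": 0,"dz": 0,"rx": 0,"ry": 0,"rz": 0,"grip": 1},
    {"dx": -0.04,"dy": 0,"dz": 0,"rx": 0,"ry": 0,"rz": 0,"grip": 1},
    {"dx": -0.04,"dy": 0,"dz": 0,"rx": 0,"ry": 0,"rz": 0,"grip": 1},
    {"dx": -0.04,"dy": 0,"dz": 0,"rx": 0,"ry": 0,"rz": 0,"grip": 1}
  ]
}}

```text
time_s: 28.52
position: [396.5, -55.4, 185.9]
tool_rot: [0.001, 0.844, 0.536, 0.001]
ft_force: [0.3, -0.3, -0.3]
width: 1.0
grasp_force: 0.0
```

{"method": "step_arm", "body": {
  "commands": [
    {"dx": -0.04,"dy": 0,"dz": 0,"rx": 0,"ry": 0,"rz": 0,"grip": 1},
    {"dx": -0.04,"dy": 0,"dz": 0,"rx": 0,"ry": 0,"rz": 0,"grip": 1},
    {"dx": -0.04,"dy": 0,"dz": 0,"rx": 0,"ry": 0,"rz": 0,"grip": 1},
    {"dx": 0,"dy": 0,"dz": 0,"rx": 0,"ry": 0,"rz": 0,"grip": 1},
    {"dx": 0,"dy": 0,"dz": 0,"rx": 0,"ry": 0,"rz": 0,"grip": 1}
  ]
}}

```text
time_s: 28.93
position: [345.5, -165.1, 185.4]
tool_rot: [0.001, 0.847, 0.532, 0.0]
ft_force: [0.6, 1.2, 0.7]
width: 0.996
grasp_force: 0.0
```

```bash
python3 - <<'E'
from ov import *
overlay("side","pics/s10c.png",[473,150,30],[],w=320,h=240,f=2.5)
camera("top")
for n,xy,z in [("lid_small",(459,-105),35),("lid_medium",(473,108),45),("lid_large",(596,279),55),("lid_flat",(379,286),31)]: print(n,fit(n,xy,z=z,yaw0=1.13))
print(get_obs()["position"],get_obs()["time_s"])
E
```

```text
lid_small [('top', [460.22, -107.19], np.float64(0.055)), ('side', [457.95, -106.31], np.float64(0.067)), ('top+side', [459.41, -107.22], np.float64(0.076))]
lid_medium [('top', [475.04, 107.78], np.float64(0.11)), ('side', [474.84, 107.26], np.float64(0.052)), ('top+side', [474.72, 107.6], np.float64(0.083))]
lid_large [('top', [598.21, 280.47], np.float64(0.059)), ('side', [594.48, 280.5], np.float64(0.068)), ('top+side', [597.27, 280.23], np.float64(0.082))]
lid_flat [('top', [384.07, 290.96, 1.15], np.float64(0.304)), ('side', [378.36, 287.35, 1.13], np.float64(0.035)), ('top+side', [380.82, 287.83, 1.12], np.float64(0.204))]
[ 346.3608123  -162.0397844   184.74051853] 29.4333
```

View pics/s10c.png

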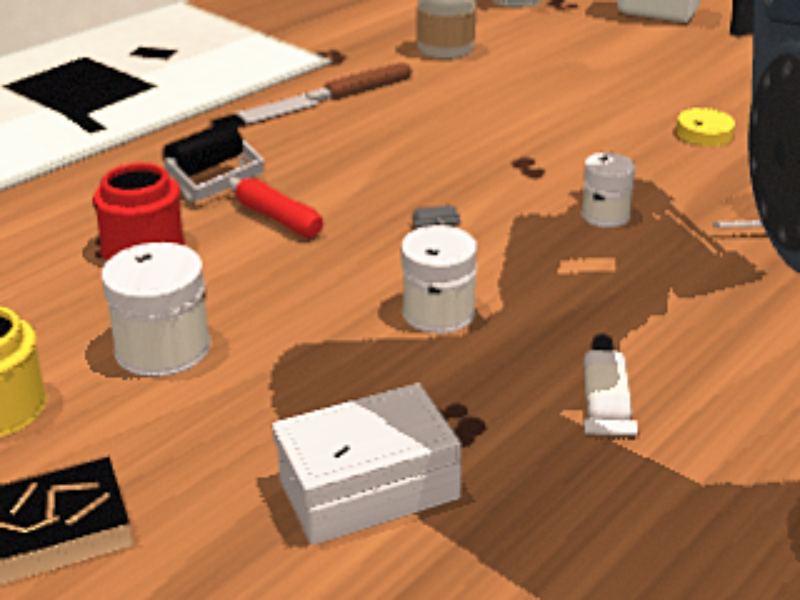

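All four lids are seated, the fits put them within a few mm of the tin axes, and the block and brayer look undisturbed. The arm is clear.

```bash
python3 -c "
from workcell import *
print(sign_off())"
```

```text
the job is handed in; nothing more can be done
None
```

All four lids are on their matching tins, and in the final pictures they sit level and all the way down; the tins stand where they were, the block and brayer look undisturbed, and the job was handed in at about 29 s with no verdict returned.

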